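# Fit a new blade to the floor stripper's holder

### The arm

A 6-joint arm with a two-finger parallel gripper is mounted at the origin on the work surface. World frame = base frame: x ahead of the robot, y to its left, z up, the work surface at z = 0. Lengths are in m, angles in degrees, forces in N, time in s.
With the tool pointing down it reaches from about 0.25 to 0.725 m from the base axis. Payload 9.7 kg.
Tool frame: the origin (TCP) lies midway between the tips of the shut fingers; the grasp point (between the pads) lies 19 mm behind it (bot.pinch_z is the distance from the TCP to the grasp point, in m); z points along the fingers, y is the direction in which the jaws open and shut (so a half turn about z gives the same grasp; the last joint's range is limited). The gripper opens to 85 mm and grips with 20 to 120 N. Pads are 22 mm wide; open, the fingers measure 114 mm over their backs; the gripper's body (76 mm by 85 mm) begins 54 mm behind the grasp point. The pads swing forward as they close: fully open they stand 13 mm farther back than shut.
Start: joints at [72.708, 4.979, 10.078, 95.1, 0, 90], TCP at [0.163, 0.525, 0.231] pointing down, gripper open.
Joint ranges: [-179.16, 179.16], [-48.56, 103.87], [-65.8, 70.77], [-126.05, 130.52], [-82.76, 87.17], [-180, 180]. Speed limits (degrees/s): [127.2, 127.2, 147.25, 180, 180, 180].

### API

Orientations are given as [roll, pitch, yaw] about the fixed x, y, z axes, in that order (R = Rz(yaw) Ry(pitch) Rx(roll)).
In Python, from workcell import bot, imaging gives the robot as it stands.
- The arm moves only by the tool servo_tool, never from a script. Its argument "moves" is a list that holds one entry, the list of rows, each a list of 7 numbers: the turn, a rotation vector about the tool's x, y, z in rad, then the shift along the tool's x, y, z in cm, then the finger opening in cm, from 0 to 8.54. A call has 1 to 12 rows; each row shifts and turns the pose as measured when the row begins, along the tool's axes as they then stand; what a row does not reach is not made up. A row lasts 1/12 s, in which the tool goes at most 41.7 mm and 7.16 degrees, less where a joint would pass 70% of its speed; a pose out of reach is approached as far as the arm can. A call is refused whole if a number of a shift passes 4.17 or a number of a turn 0.125, either way. A call with a gripper value outside its range is refused whole. The fingers move at their own pace and stop on an object; "force" is the grip in N (left out, the last holds). Time passes only in rows, so rows that do not move let the fingers close. It gives the time, the measured TCP pose, the force and the opening at its end, in the units of the state.
- bot.get_obs(): the state, without advancing time (a new reading comes with each control period).
- imaging.camera(name): name is "scene" or "top" or "wrist"; returns the picture (384x512x3 uint8, blue, green, red); there is no depth.
- imaging.calibration(name): a dict with "fx", "fy", "cx", "cy" (pixels), "camera_from_world" (4x4, takes a point from world to camera coordinates). Camera axes: x right, y down, z forward; pixel columns grow to the right and rows downward; lengths in m; the calibration is good to about 2 mm. A picture is of the moment at which its call begins: read the wrist's pose just before it. calibration takes no time and is no camera call; for the wrist camera it gives the pose at the moment of the call.
- bot.job_done(): hands the job in, once; it reports no verdict.
The state is a dict: "time": time; "q": joint angles; "qd": joint speeds; "joint_efforts": joint torques, N m; "ee_pos": TCP position; "tcp_rot": TCP orientation; "wrist_force": force on the tool from outside, world axes, zero at the start; "torque": the same for the moment, N m; "opening": finger opening in m.
Only numpy, scipy, OpenCV 4.12 (cv2) and the standard library are available. Lean on these libraries where they do the work, as an engineer would, in place of code of your own. Each camera call takes 0.05 s, during which the arm holds its last target.

### The job

Fit the new scraper blade to the floor stripper's holder: turn the red-knobbed clamp lever back to released, slide the blade, flat on the bed, fully home so that its notch sits over the brass pin and its rear edge is square against the stop, then turn the lever to locked so that the clamp foot holds the blade. Do not lift the blade off the bed, leave the yellow guard on its edge, and leave the other things on the bench where they are.

Things in the scene. Friction and masses are not known exactly. Their poses are not given: they have to be found in the camera images.
- holder: Grey blade holder, fixed to the bench, place and yaw varying. Origin on the bench top; +x runs from its open mouth to the stop, z up. Dark steel bed 120 wide (y), x -95 to 35, top 24 above the bench. The stop is the front face (x = 35) of a rear block 120 wide, x 35 to 85, 29 high. Behind it a bolted tongue 60 wide, 18 high, reaches x = 165.
- blade: New steel blade, 150 wide (y), 140 long (x), 4 thick, 0.62 kg, loose and askew on the bed, 31 to 45 mm short of home, up to 14 mm to one side, up to 0.18 rad out of line. Origin: centre of its underside; +x to its rear, notched edge (x = 70). Overhanging the bed in front and mostly at both sides, it can be pushed there. Home: origin at holder x = -35, y = 0, z = 24, axes parallel.
- guard (a point): Middle of the front face of the yellow plastic guard on the blade's cutting edge, level with the blade's mid-thickness (blade x = -77, y = 0, z = 2). The guard is part of the blade: x -77 to -63, 152 wide, 8 high (2 below to 2 above the blade), hanging in front of the bed's mouth, a good place to push.
- notch (a point): Point on the blade's underside (blade x = +48, y = 0) that lies on the pin's axis when the blade is home. The notch is a slot open to the rear edge: 11 wide, 28 deep, flared to 25 wide at its mouth over the last 16 mm.
- pin (a point): Brass locating pin, 8 mm diameter, standing 10 mm out of the bed with a chamfered top; this point is its foot, on the bed (holder x = 13, y = 0, z = 24).
- pivot (a point): Point on the upright axis of the clamp lever, on top of the rear block (holder x = 60, y = -25, z = 29).
- knob (a point): Centre of the red knob at the end of the clamp lever: upright, round, 22 mm across, 35 high (lowest 6 and top 5 mm tapered), 80 mm from the pivot axis, above the lever bar (14 wide, 10 high, top 17.5 below this point). Can be pinched from above or pushed. Centre 80.5 above the bench when released, 73.5 when locked: the lever runs on a thread.
- clamp (a joint): Angle of the clamp lever, rad, growing clockwise seen from above. 0 = released: knob towards holder +y, foot over the rear block, clear of the bed. 1.571 = locked: knob towards holder +x, foot over the bed in front of the stop. A spring detent draws it to either end (0.4 N m at most, change-over half way), light friction. Starts locked, foot in the blade's way.
- foot: Sprung brass foot under the clamp's toe, a 12 mm ball end 38 mm from the pivot on the side opposite the knob; origin at its lowest point. Locked it presses on the blade's top with about 4 N, 13 mm in from the rear edge and 25 mm beside the pin (holder y = -25).
- tape_roll: Bystander: blue roll of floor tape lying flat, 110 mm across, 48 high; origin at the centre of its underside.
- spray_can: Bystander: upright spray can, 66 mm across, 190 high; origin at the centre of its underside.
- putty_knife: Bystander: putty knife with a wooden handle, 205 long, lying on the bench; origin on its underside near its middle.
Not all that is in view belongs to the job. Leave any brown or green look-alike of the blade alone.

How it is judged:
By the outcome, as a careful person would: the job done as asked, in the order asked, and still so for the second after the job is handed in, with the robot touching nothing.
It also fails if it takes over 72 s, if anything falls off the work surface, if the arm or the gripper's body presses on something with over 40 N, if the wrist force passes 120 N, or if a joint passes its speed limit or range.

## Working session

There is one attempt and no reset: what is moved stays moved. The work goes in short steps, Python scripts to look and compute and a tool call to move; the robot and the scene stay as the last step left them, time stands still between calls to the robot, and variables do not carry over. Pictures are saved under pics/ and viewed, and the job is handed in when it is done.

Besides the shell and the picture viewer there is one more tool, called after ">>>" by a JSON object that holds its "fn" and its "kwargs", one argument or row to a line. servo_tool: Moves the arm, as the interface text tells. Its arguments: {"type":"object","properties":{"moves":{"type":"array","items":{"type":"array","items":{"type":"array","items":{"type":"number"}}}},"force":{"type":"number"}},"required":["moves"]}

```bash
ls; mkdir -p pics; python3 - <<'E'
from workcell import bot, imaging
import cv2
print(bot.get_obs()); print(bot.pinch_z)
for n in ["scene","top","wrist"]:
    c=imaging.calibration(n); print(n,c)
    cv2.imwrite(f"pics/{n}0.png",imaging.camera(n))
E
```

```text
pics
{'time': 0.0, 'q': array([ 7.27068897e+01,  5.01107867e+00,  1.00357284e+01,  9.50988402e+01,
       -1.21257804e-03,  8.99995519e+01]), 'qd': array([-0.02319966, -0.02649132, -0.11674604,  0.04330224, -0.066449  ,
        0.12761056]), 'joint_efforts': array([ 1.75344197e-03, -5.20396471e+01,  4.64795065e+01,  1.65233226e-02,
        3.04572359e-05,  9.17871432e-06]), 'ee_pos': array([0.16343449, 0.52492977, 0.23059468]), 'tcp_rot': array([-1.79925810e+02,  1.21199685e-03,  1.62707339e+02]), 'wrist_force': array([-0.00971815,  0.36821197,  0.57301995]), 'torque': array([ 0.02922826, -0.01354607, -0.03419892]), 'opening': 0.08566822552904986}
0.0187
scene {'fx': 347.042465377586, 'fy': 347.042465377586, 'cx': 258.33123704059807, 'cy': 190.4076317447624, 'camera_from_world': array([[-0.78171718,  0.62341973,  0.01631217,  0.52035032],
       [ 0.46286538,  0.59752753, -0.65476445, -0.19929739],
       [-0.41794005, -0.50429029, -0.75565695,  1.4667279 ],
       [ 0.        ,  0.        ,  0.        ,  1.        ]])}
top {'fx': 379.25326753888424, 'fy': 379.25326753888424, 'cx': 256.640545866263, 'cy': 190.8685755943224, 'camera_from_world': array([[ 0.02798246, -0.99957423, -0.00826738, -0.03866102],
       [-0.98758903, -0.02636635, -0.15483125,  0.62393457],
       [ 0.15454735,  0.01249733, -0.98790634,  1.24401619],
       [ 0.        ,  0.        ,  0.        ,  1.        ]])}
wrist {'fx': 278.25123771438376, 'fy': 278.25123771438376, 'cx': 254.64310546365286, 'cy': 189.21873057683516, 'camera_from_world': array([[ 2.97283445e-01,  9.54789183e-01, -4.11773148e-04,
        -5.51346764e-01],
       [ 9.17437232e-01, -2.85534029e-01,  2.77090678e-01,
        -3.49112476e-02],
       [ 2.64445607e-01, -8.27522476e-02, -9.60843685e-01,
         3.77413652e-01],
       [ 0.00000000e+00,  0.00000000e+00,  0.00000000e+00,
         1.00000000e+00]])}
```

View pics/scene0.png

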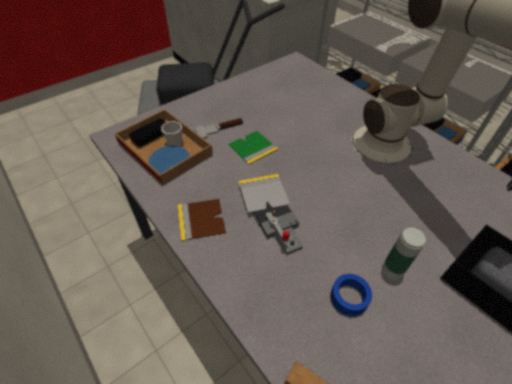

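View pics/top0.png

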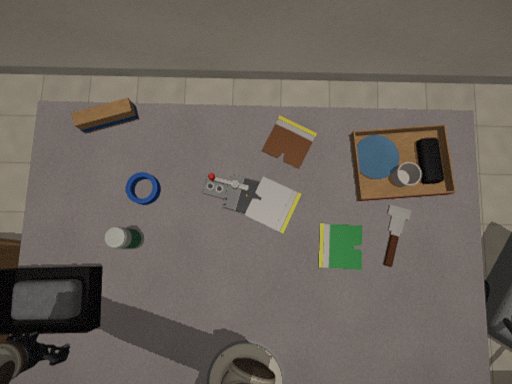

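View pics/wrist0.png

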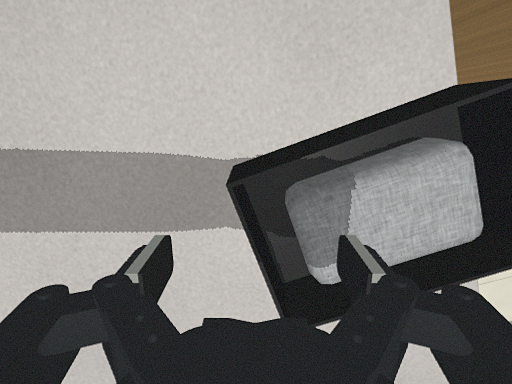

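Blade candidates in the top view are the light steel one at (272,204) on the grey holder, the brown one at (290,143) and the green one at (341,246). By the description I choose the steel one. The red knob is at (211,177). The spray can at (120,238), tape at (142,188) and putty knife at (393,235) are bystanders. Next is a close crop to check.

```bash
cat > h.py <<'E'
from workcell import bot, imaging
import numpy as np, cv2
def ray(n,uv,c=None):
    c=c or imaging.calibration(n); T=c["camera_from_world"]; R=T[:3,:3];o=-R.T@T[:3,3]
    d=R.T@np.array([(uv[0]-c["cx"])/c["fx"],(uv[1]-c["cy"])/c["fy"],1]); return o,d/np.linalg.norm(d)
def onz(n,uv,z,c=None):
    o,d=ray(n,uv,c); return o+d*(z-o[2])/d[2]
def proj(n,p,c=None):
    c=c or imaging.calibration(n); q=c["camera_from_world"]@np.r_[p,1]; return np.array([c["fx"]*q[0]/q[2]+c["cx"],c["fy"]*q[1]/q[2]+c["cy"]])
E
python3 - <<'E'
import cv2,numpy as np
a=cv2.imread("pics/top0.png")[155:245,190:320]; b=cv2.imread("pics/scene0.png")[165:260,220:320]
cv2.imwrite("pics/ctop.png",cv2.resize(a,None,fx=6,fy=6,interpolation=cv2.INTER_CUBIC))
cv2.imwrite("pics/cscene.png",cv2.resize(b,None,fx=6,fy=6,interpolation=cv2.INTER_CUBIC))
E
```

```text
(no output)
```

View pics/ctop.png

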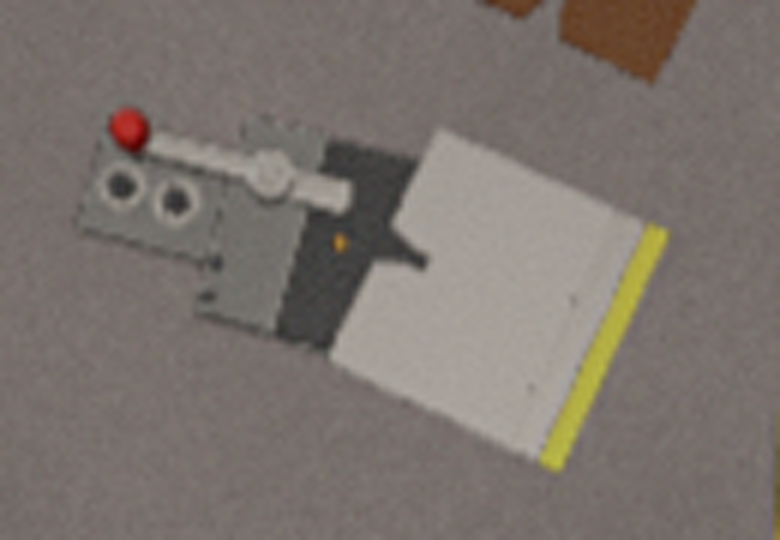

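View pics/cscene.png

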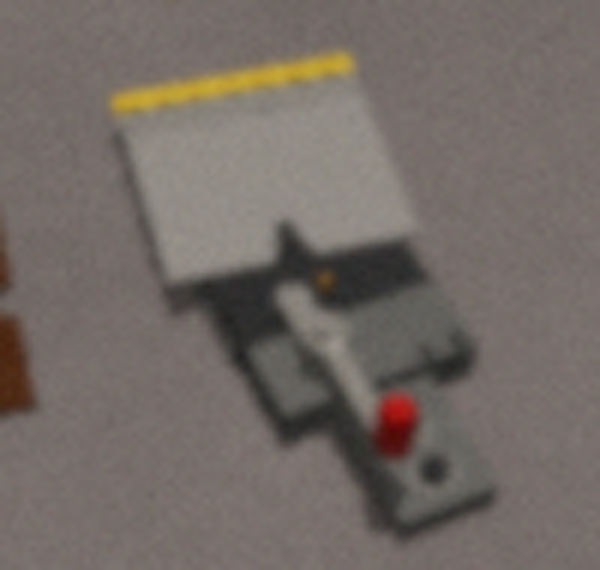

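The crop confirms the steel blade, with yellow guard and notch, lying on the grey holder. In crop pixels the knob is at (128,125), the hub at (272,175), the pin at (340,243) and the lever points to the holder's rear, so it is locked.

```bash
python3 - <<'E'
from h import *
t=lambda x,y:((x+.5)/6-.5+190,(y+.5)/6-.5+155)
s=lambda x,y:((x+.5)/6-.5+220,(y+.5)/6-.5+165)
def tri(a,b):
    o1,d1=ray("top",a);o2,d2=ray("scene",b)
    A=np.c_[d1,-d2];k=np.linalg.lstsq(A,o2-o1,rcond=None)[0]
    p,q=o1+d1*k[0],o2+d2*k[1]; return (p+q)/2,np.linalg.norm(p-q)
print("pin",tri(t(340,243),s(326,280)),onz("top",t(340,243),.034),onz("scene",s(326,280),.034))
# red centroid
for n in("top","scene"):
    im=cv2.imread(f"pics/{n}0.png").astype(int); m=(im[...,2]>110)&(im[...,1]<60)&(im[...,0]<60)
    lab=cv2.connectedComponentsWithStats(m.astype(np.uint8))
    for st,ce in zip(lab[2][1:],lab[3][1:]):
        if 5<st[4]<300: print(n,st,ce, onz(n,ce,.0735),onz(n,ce,.085))
for nm,xy,z in [("hub",(272,172),.05),("blockR",(275,330),.029),("blockL",(328,128),.029),("blockRearR",(197,312),.029),("tongueL",(100,140),.018),("tongueR",(80,232),.018),
  ("bedcornerR",(328,350),.024)]:
    print(nm,onz("top",t(*xy),z))
B={}
for nm,xy,z in [("rL",(440,128),.028),("rR",(330,357),.028),("nL",(392,228),.028),("nR",(372,262),.028),("apexmid",(424,265),.028),("gL",(668,232),.030),("gR",(558,470),.030),("gL2",(648,225),.03),("gR2",(542,462),.03)]:
    B[nm]=onz("top",t(*xy),z);print(nm,B[nm])
print(np.linalg.norm(B["gL"]-B["gR"]),np.linalg.norm(B["rL"]-B["rR"]))
for nm,xy,z in [("gL",(112,98),.030),("gR",(350,58),.030),("rL",(168,283),.028),("rR",(415,235),.028)]:
    print(nm,onz("scene",s(*xy),z))
E
```

```text
pin (array([0.61106896, 0.01450994, 0.03288932]), np.float64(0.0014361929940589415)) [0.61138712 0.01392797 0.034     ] [0.61121677 0.01569099 0.034     ]
top [208 174   6   5  23] [210.95652174 175.91304348] [0.6676566  0.13320553 0.0735    ] [0.66542742 0.13163504 0.085     ]
scene [283 231   7   5  25] [285.8 233. ] [0.65803036 0.1247837  0.0735    ] [0.66385812 0.13004116 0.085     ]
hub [0.64886614 0.05331616 0.05      ]
blockR [0.56081242 0.04971314 0.029     ]
blockL [0.67932811 0.02326509 0.029     ]
blockRearR [0.56995914 0.09481917 0.029     ]
tongueL [0.67081861 0.15699067 0.018     ]
tongueR [0.61610685 0.16598773 0.018     ]
bedcornerR [0.55064155 0.0192137  0.024     ]
rL [ 0.68123838 -0.04171022  0.028     ]
rR [0.54627413 0.01776257 0.028     ]
nL [ 0.6217927  -0.01553503  0.028     ]
nR [ 0.60170552 -0.00459835  0.028     ]
apexmid [ 0.60076831 -0.03455216  0.028     ]
gL [ 0.62340582 -0.17430576  0.03      ]
gR [ 0.48550629 -0.11347686  0.03      ]
gL2 [ 0.62717152 -0.16277279  0.03      ]
gR2 [ 0.48976364 -0.10434487  0.03      ]
0.150719725189941 0.14748681936289484
gL [ 0.62196826 -0.17358962  0.03      ]
gR [ 0.48477612 -0.11017415  0.03      ]
rL [ 0.68028328 -0.04110204  0.028     ]
rR [0.54596573 0.01900712 0.028     ]
```

>>> {"fn": "servo_tool", "kwargs": {
  "moves": [
    [[0,0,0,-2.95,-2.75,0,8.5],[0,0,0,-2.95,-2.75,0,8.5],[0,0,0,-2.95,-2.75,0,8.5],[0,0,0,-2.95,-2.75,0,8.5],[0,0,0,-2.95,-2.75,0,8.5],[0,0,0,-2.95,-2.75,0,8.5],[0,0,0,-2.95,-2.75,0,8.5],[0,0,0,-2.95,-2.75,0,8.5],[0,0,0,-2.95,-2.75,0,8.5],[0,0,0,-2.95,-2.75,0,8.5]]
  ]
}}

```text
time: 0.98
ee_pos: [0.3654, 0.1671, 0.2261]
tcp_rot: [-179.6, -0.1, 163.5]
wrist_force: [1.4, -0.1, -0.0]
opening: 0.0849
```

>>> {"fn": "servo_tool", "kwargs": {
  "moves": [
    [[0,0,0.124,0,0,0,4],[0,0,0.124,0,0,0,4],[0,0,0.124,0,0,0,4],[0,0,0.124,0,0,0,4],[0,0,0.124,0,0,0,4],[0,0,0.124,0,0,0,4],[0,0,0.124,0,0,0,4],[0,0,0.124,0,0,0,4],[0,0,0.124,0,0,0,4],[0,0,0.124,0,0,0,4],[0,0,0.124,0,0,0,4],[0,0,0.124,0,0,0,4]]
  ]
}}

```text
time: 1.98
ee_pos: [0.3686, 0.1562, 0.2241]
tcp_rot: [-179.8, 0.6, 77.5]
wrist_force: [-0.4, -0.1, -0.2]
opening: 0.04
```

>>> {"fn": "servo_tool", "kwargs": {
  "moves": [
    [[0,0,0,0.4,3.5,0,3.6],[0,0,0,0.4,3.5,0,3.6],[0,0,0,0.4,3.5,0,3.6],[0,0,0,0.4,3.5,0,3.6],[0,0,0,0.4,3.5,0,3.6],[0,0,0,0.4,3.5,0,3.6],[0,0,0,0.4,3.5,0,3.6],[0,0,0,0.4,3.5,0,3.6],[0,0,0,0,0,0,3.6],[0,0,0,0,0,0,3.6]]
  ]
}}

```text
time: 2.82
ee_pos: [0.6608, 0.1219, 0.2157]
tcp_rot: [-179.5, 0.6, 77.0]
wrist_force: [-0.8, -0.1, -0.0]
opening: 0.0362
```

```bash
python3 - <<'E'
from h import *
o=bot.get_obs();c=imaging.calibration("wrist");im=imaging.camera("wrist");cv2.imwrite("pics/w1.png",im)
np.save("w1.npy",c,allow_pickle=True)
print(o["ee_pos"],o["tcp_rot"],o["q"]); T=c["camera_from_world"];print(-T[:3,:3].T@T[:3,3])
for p in [(.665,.132,.091),(.646,.055,.05),(.611,.0147,.034)]: print(proj("wrist",p,c))
E
```

```text
[0.66083301 0.12194101 0.21571679] [-179.49332915    0.62807726   76.98990109] [ 10.61290119  23.40775536  30.45202028  97.7601717   -0.37238531
 113.62810372]
[0.67819621 0.19344115 0.3563717 ]
[258.12809329 172.83538628]
[256.82374825 229.30098774]
[237.60158983 257.10708782]
```

View pics/w1.png

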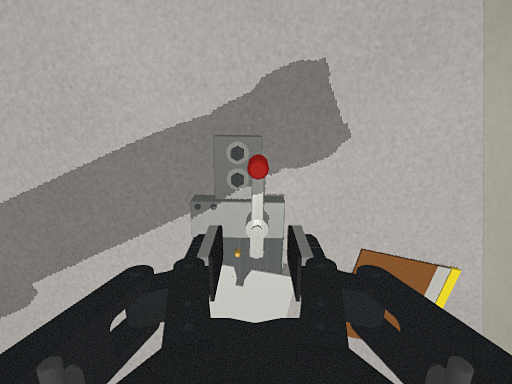

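The wrist view shows the knob at (258,166), the hub at (257,228), the pin at (237,254) and the holder's edges nearly aligned with the picture. I'll refine pose from it.

```bash
python3 - <<'E'
import cv2
im=cv2.imread("pics/w1.png")[130:330,180:310]
cv2.imwrite("pics/w1c.png",cv2.resize(im[:150],None,fx=5,fy=4.0,interpolation=cv2.INTER_CUBIC) if 0 else cv2.resize(im[:145],None,fx=4,fy=4,interpolation=cv2.INTER_CUBIC))
E
```

```text
(no output)
```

View pics/w1c.png

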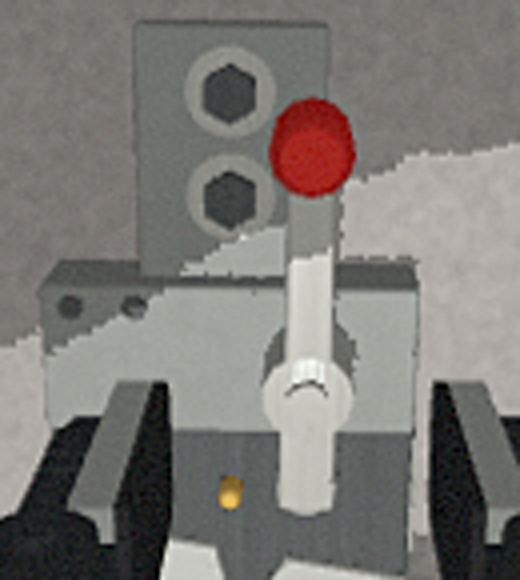

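```bash
python3 - <<'E'
from h import *
c=np.load("w1.npy",allow_pickle=True).item()
f=lambda x,y:((x+.5)/4-.5+180,(y+.5)/4-.5+130)
P={}
for n,xy,z in [("knobtop",(313,155),.091),("pintop",(231,490),.034),("blkRearR",(40,293),.029),("blkRearL",(418,290),.029),("tL",(328,22),.018),("tR",(136,22),.018),("blkFront1",(175,431),.029),("blkFront2",(412,431),.029),("bedL",(407,575),.024)]:
    P[n]=onz("wrist",f(*xy),z,c);print(n,P[n])
a=lambda p,q:np.degrees(np.arctan2(*(P[p]-P[q])[[1,0]]))+90
print(a("blkRearL","blkRearR"),a("tL","tR"),a("blkFront2","blkFront1"))
print(np.linalg.norm(P["blkRearL"]-P["blkRearR"]))
yaw=np.radians(77.3);X=np.array([np.cos(yaw),np.sin(yaw)]);Y=np.array([-X[1],X[0]])
O=(P["tL"]+P["tR"])[:2]/2-.165*X; print("O tongue",O,"O pin",P["pintop"][:2]-.013*X,"O blk",(P["blkRearL"]+P["blkRearR"])[:2]/2-.085*X)
E
```

```text
knobtop [0.66574796 0.13639962 0.091     ]
pintop [0.61247942 0.02183542 0.034     ]
blkRearR [0.56994649 0.09919984 0.029     ]
blkRearL [0.68515629 0.07396618 0.029     ]
tL [0.67574884 0.15940735 0.018     ]
tR [0.61956854 0.17234422 0.018     ]
blkFront1 [0.598935   0.04396665 0.029     ]
blkFront2 [0.67381528 0.02701097 0.029     ]
bedL [ 0.66137234 -0.02841487  0.024     ]
77.64595694135109 77.03232256039094 77.24126846844796
0.11794081944469134
O tongue [0.61138407 0.00491259] O pin [0.60962142 0.00915348] O blk [0.60886446 0.00366257]
```

>>> {"fn": "servo_tool", "kwargs": {
  "moves": [
    [[0,0,0,0.65,0.07,2.5,3.6],[0,0,0,0.65,0.07,2.5,3.6],[0,0,0,0,0,2.5,3.6],[0,0,0,0,0,2.5,3.6],[0,0,0,0,0,0.5,3.6],[0,0,0,0,0,0,3.6],[0,0,0,0,0,0,3.6]]
  ]
}}

```text
time: 3.45
ee_pos: [0.6581, 0.1352, 0.113]
tcp_rot: [-179.8, 0.5, 77.1]
wrist_force: [0.1, -0.1, 0.1]
opening: 0.0359
```

```bash
python3 - <<'E'
from h import *
o=bot.get_obs();c=imaging.calibration("wrist");im=imaging.camera("wrist");cv2.imwrite("pics/w2.png",im)
print(o["ee_pos"],o["tcp_rot"],o["wrist_force"],proj("wrist",(.665,.1345,.091),c))
E
```

```text
[0.65808323 0.13515969 0.11302837] [-179.79386297    0.48914834   77.11937983] [ 0.06092466 -0.05742549  0.07760194] [266.3789454  225.33519936]
```

View pics/w2.png

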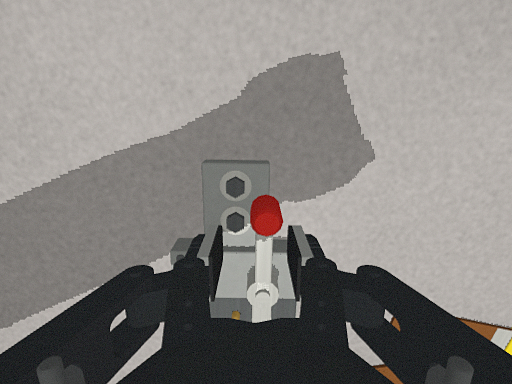

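The knob top at (266,220) lies within about 2 mm of my estimate. I shift 7 mm along tool y and go down around it.

>>> {"fn": "servo_tool", "kwargs": {
  "moves": [
    [[0,0,0,0.25,0.75,0,3.6],[0,0,0,0,0,0,3.6],[0,0,0,0,0,2.0,3.6],[0,0,0,0,0,2.0,3.6],[0,0,0,0,0,1.2,3.6],[0,0,0,0,0,0,3.6],[0,0,0,0,0,0,3.6]]
  ]
}}

```text
time: 4.08
ee_pos: [0.6703, 0.1366, 0.074]
tcp_rot: [179.2, 0.0, 77.1]
wrist_force: [-0.2, -0.4, 1.3]
opening: 0.0365
```

```bash
python3 - <<'E'
from h import *
o=bot.get_obs();c=imaging.calibration("wrist");im=imaging.camera("wrist");cv2.imwrite("pics/w3.png",im[130:350,130:400])
print(o["ee_pos"],o["tcp_rot"],o["wrist_force"],proj("wrist",(.665,.1345,.091),c))
E
```

```text
[0.67025754 0.13663356 0.07400915] [1.79246328e+02 4.45326144e-02 7.71144438e+01] [-0.20978409 -0.400833    1.28042635] [246.87311789 264.37103839]
```

View pics/w3.png

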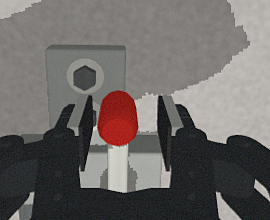

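The knob sits between the fingers, slightly nearer the left one at (85,125) in the crop. I centre on it and go down the rest.

>>> {"fn": "servo_tool", "kwargs": {
  "moves": [
    [[0,0,0,0,-0.5,0,3.6],[0,0,0,0,0,0,3.6],[0,0,0,0,0,1.4,3.6],[0,0,0,0,0,0,3.6],[0,0,0,0,0,0,3.6]]
  ]
}}

```text
time: 4.55
ee_pos: [0.6666, 0.1382, 0.0631]
tcp_rot: [179.0, -0.1, 77.1]
wrist_force: [-0.7, -0.3, 0.3]
opening: 0.0363
```

>>> {"fn": "servo_tool", "kwargs": {
  "moves": [
    [[0,0,0,-0.2,0,0.4,3.2],[0,0,0,0,0,0,3.2],[0,0,-0.087,-0.03,-0.7,-0.04,3.2],[0,0,-0.087,-0.03,-0.7,-0.04,3.2],[0,0,-0.087,-0.03,-0.7,-0.04,3.2],[0,0,-0.087,-0.03,-0.7,-0.04,3.2],[0,0,0,0,0,0,3.2]]
  ]
}}

```text
time: 5.13
ee_pos: [0.6401, 0.1369, 0.0596]
tcp_rot: [178.7, 0.3, 97.9]
wrist_force: [3.9, -0.8, -2.0]
opening: 0.0317
```

```bash
cat > k.py <<'E'
from h import *
P=np.array([.6466,.057])
def st(name=None):
    o=bot.get_obs();d=o["ee_pos"][:2]-P
    print("t",o["time"],o["ee_pos"].round(4),o["tcp_rot"].round(1),"F",o["wrist_force"].round(1),"r",np.linalg.norm(d).round(4),"ang",np.degrees(np.arctan2(d[1],d[0])).round(1),"open",round(o["opening"],4))
    if name:
        c=imaging.calibration("wrist");im=imaging.camera("wrist");cv2.imwrite(f"pics/{name}.png",im)
E
python3 -c "
from k import *
st('w4')"
```

```text
t 5.1333 [0.6401 0.1369 0.0596] [178.7   0.3  97.9] F [ 3.9 -0.8 -2. ] r 0.0802 ang 94.6 open 0.0317
```

View pics/w4.png

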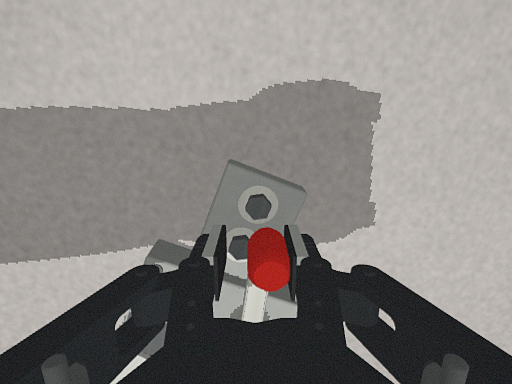

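The lever is turning, with the trailing finger against the knob at (268,260). I continue along the arc.

>>> {"fn": "servo_tool", "kwargs": {
  "moves": [
    [[0,0,-0.087,-0.03,-0.7,-0.04,3.2],[0,0,-0.087,-0.03,-0.7,-0.04,3.2],[0,0,-0.087,-0.03,-0.7,-0.04,3.2],[0,0,-0.087,-0.03,-0.7,-0.04,3.2],[0,0,-0.087,-0.03,-0.7,-0.04,3.2],[0,0,-0.087,-0.03,-0.7,-0.04,3.2],[0,0,-0.087,-0.03,-0.7,-0.04,3.2],[0,0,-0.087,-0.03,-0.7,-0.04,3.2],[0,0,0,0,0,0,3.2]]
  ]
}}

```text
time: 5.93
ee_pos: [0.5982, 0.1175, 0.0624]
tcp_rot: [178.2, 1.1, 137.8]
wrist_force: [-0.7, -0.9, 0.4]
opening: 0.0322
```

```bash
python3 -c "
from k import *
st()"
```

```text
t 5.9333 [0.5982 0.1175 0.0624] [178.2   1.1 137.8] F [-0.7 -0.9  0.4] r 0.0775 ang 128.6 open 0.0322
```

>>> {"fn": "servo_tool", "kwargs": {
  "moves": [
    [[0,0,-0.07,0.02,-0.8,-0.04,3.2],[0,0,-0.07,0.02,-0.8,-0.04,3.2],[0,0,-0.07,0.02,-0.8,-0.04,3.2],[0,0,-0.07,0.02,-0.8,-0.04,3.2],[0,0,-0.07,0.02,-0.8,-0.04,3.2],[0,0,-0.07,0.02,-0.8,-0.04,3.2],[0,0,-0.07,0,-0.8,-0.04,3.2],[0,0,0,0,0,0,3.2]]
  ]
}}

```text
time: 6.6
ee_pos: [0.5689, 0.0679, 0.0631]
tcp_rot: [179.1, 1.6, 164.5]
wrist_force: [-0.6, -0.0, -0.2]
opening: 0.0319
```

```bash
python3 -c "
from k import *
st('w5')"
```

```text
t 6.6 [0.5689 0.0679 0.0631] [179.1   1.6 164.5] F [-0.6 -0.  -0.2] r 0.0785 ang 172.0 open 0.0319
```

View pics/w5.png

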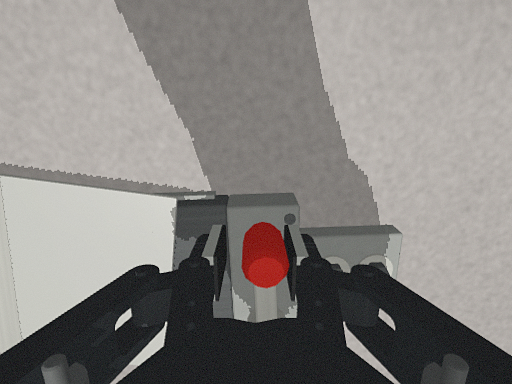

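The lever (266,290) now points to holder +y with the knob in the cage and no force, so it looks released. I back off upward and check from the top.

>>> {"fn": "servo_tool", "kwargs": {
  "moves": [
    [[0,0,0,0,0,-2,3.6],[0,0,0,0,0,-4,3.6],[0,0,0,0,0,-4,2],[0,0,0,3.0,2.5,0,0],[0,0,0,3.0,2.5,0,0],[0,0,0,3.0,2.5,0,0],[0,0,0,3.0,2.5,0,0],[0,0,0,0,0,0,0],[0,0,0,0,0,0,0]]
  ]
}}

```text
time: 7.4
ee_pos: [0.4808, 0.2072, 0.1667]
tcp_rot: [178.9, 1.5, 161.0]
wrist_force: [0.0, 0.2, -0.1]
opening: 0.0002
```

```bash
python3 -c "
from k import *
st()
cv2.imwrite('pics/top2.png',cv2.resize(imaging.camera('top')[145:255,180:320],None,fx=5,fy=5,interpolation=cv2.INTER_CUBIC))"
```

```text
t 7.4 [0.4808 0.2072 0.1667] [178.9   1.5 161. ] F [ 0.   0.2 -0.1] r 0.2237 ang 137.8 open 0.0002
```

View pics/top2.png

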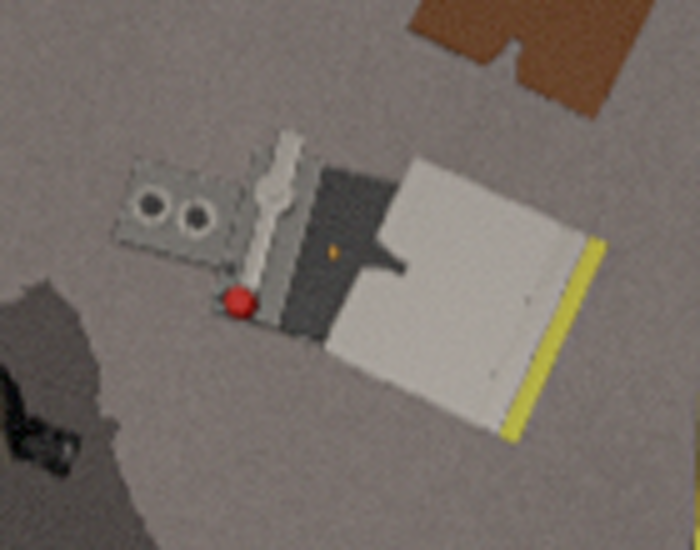

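Top view: the knob is at (240,302) and the toe at (290,140), over the rear block and parallel to the stop, so the lever is released. The blade hasn't moved. Next I push the robot-side guard end (512,435) sideways to square the blade.

>>> {"fn": "servo_tool", "kwargs": {
  "moves": [
    [[0,0,-0.1,0,0,0,0],[0,0,0,-0.47,-3.7,0,0],[0,0,0,-0.47,-3.7,0,0],[0,0,0,-0.47,-3.7,0,0],[0,0,0,-0.47,-3.7,0,0],[0,0,0,-0.47,-3.7,0,0],[0,0,0,-0.47,-3.7,0,0],[0,0,0,-0.47,-3.7,0,0],[0,0,0,-0.47,-3.7,0,0],[0,0,0,0,0,3,0],[0,0,0,0,0,3,0],[0,0,0,0,0,0,0]]
  ]
}}

```text
time: 8.45
ee_pos: [0.451, -0.1126, 0.1008]
tcp_rot: [179.1, 1.7, 164.3]
wrist_force: [-0.4, -0.4, -0.3]
opening: 0.0
```

```bash
python3 -c "
from k import *
st('w6')
print(proj('wrist',(.4855,-.112,.03)))"
```

```text
t 8.45 [ 0.451  -0.1126  0.1008] [179.1   1.7 164.3] F [-0.4 -0.4 -0.3] r 0.2589 ang -139.1 open 0.0
[262.54763417 233.26980228]
```

View pics/w6.png

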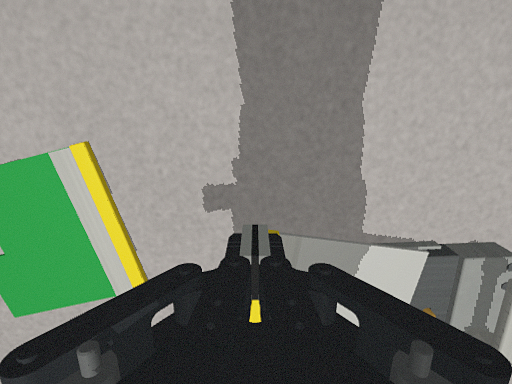

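The shut fingers stand beside the guard end, with a yellow corner visible at (270,232). The green look-alike at (80,230) is well to the side.

>>> {"fn": "servo_tool", "kwargs": {
  "moves": [
    [[0,0,-0.05,0,0.9,0,0],[0,0,0,0,0,2.5,0],[0,0,0,0,0,2.5,0],[0,0,0,0,0,2.0,0],[0,0,0,0,0,0,0],[0,0,0,0,0,0,0]]
  ]
}}

```text
time: 9.0
ee_pos: [0.462, -0.1046, 0.0424]
tcp_rot: [179.2, 2.4, 166.8]
wrist_force: [0.8, 0.9, 0.5]
opening: -0.0002
```

```bash
python3 -c "
from k import *
st()"
```

```text
t 9.0 [ 0.462  -0.1046  0.0424] [179.2   2.4 166.8] F [0.8 0.9 0.5] r 0.2454 ang -138.8 open -0.0002
```

>>> {"fn": "servo_tool", "kwargs": {
  "moves": [
    [[0.014,0.042,0,0.3,0,1.5,0],[0,0,0,0,0,1.3,0],[0,0,0,0,0,0.3,0],[0,0,0,0,0,0,0]]
  ]
}}

```text
time: 9.33
ee_pos: [0.4638, -0.1044, 0.0177]
tcp_rot: [180.0, 0.4, 166.8]
wrist_force: [-0.7, 0.4, -0.7]
opening: 0.0001
```

```bash
python3 -c "
from k import *
st()"
```

```text
t 9.3333 [ 0.4638 -0.1044  0.0177] [180.    0.4 166.8] F [-0.7  0.4 -0.7] r 0.2438 ang -138.6 open 0.0001
```

>>> {"fn": "servo_tool", "kwargs": {
  "moves": [
    [[0,0,0,-0.5,0,0.4,0],[0,0,0,-0.5,0,0,0],[0,0,0,-0.4,0,0,0],[0,0,0,-0.4,0,0,0],[0,0,0,-0.4,0,0,0],[0,0,0,0,0,0,0]]
  ]
}}

```text
time: 9.83
ee_pos: [0.4875, -0.1107, 0.0163]
tcp_rot: [-180.0, 0.6, 166.7]
wrist_force: [-0.9, 0.3, -0.3]
opening: -0.0002
```

```bash
cat >> k.py <<'E'
O=np.array([.609,.004]);yw=np.radians(77.3);X=np.array([np.cos(yw),np.sin(yw)]);Y=np.array([-X[1],X[0]])
def hol():
    p=bot.get_obs()["ee_pos"][:2]-O; print("holder xy mm",(p@X*1000).round(1),(p@Y*1000).round(1))
def top(name):
    cv2.imwrite(f'pics/{name}.png',cv2.resize(imaging.camera('top')[145:255,180:320],None,fx=5,fy=5,interpolation=cv2.INTER_CUBIC))
E
python3 -c "
from k import *
st();hol();top('top3')"
```

```text
t 9.8333 [ 0.4875 -0.1107  0.0163] [-180.     0.6  166.7] F [-0.9  0.3 -0.3] r 0.2311 ang -133.5 open -0.0002
holder xy mm -138.6 93.3
```

View pics/top3.png

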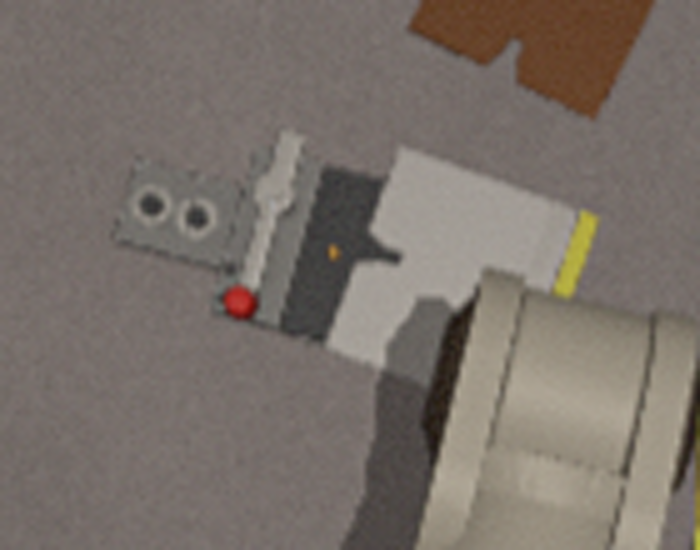

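The blade has turned about halfway toward square. The rear edge runs from (402,148) to (328,345), and the notch mouth is near (365,245), in line with the pin at (333,252). I push a bit more.

>>> {"fn": "servo_tool", "kwargs": {
  "moves": [
    [[0,0,0,-0.3,0,0,0],[0,0,0,-0.3,0,0,0],[0,0,0,-0.1,0,0,0],[0,0,0,0,0,0,0]]
  ]
}}

```text
time: 10.22
ee_pos: [0.4942, -0.1125, 0.0164]
tcp_rot: [-180.0, 0.5, 166.7]
wrist_force: [-2.4, -1.0, 0.2]
opening: 0.0002
```

```bash
python3 -c "
from k import *
st();hol();top('top4')
t=lambda x,y:((x+.5)/5-.5+180,(y+.5)/5-.5+145)
"
```

```text
t 10.2167 [ 0.4942 -0.1125  0.0164] [-180.     0.5  166.7] F [-2.4 -1.   0.2] r 0.228 ang -132.0 open 0.0002
holder xy mm -138.9 86.4
```

View pics/top4.png

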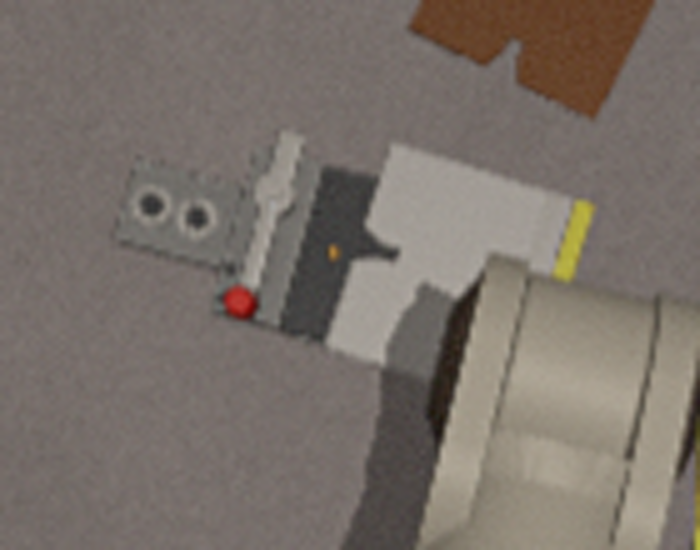

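>>> {"fn": "servo_tool", "kwargs": {
  "moves": [
    [[0,0,0,2,0,0,0],[0,0,0,2,0,0,0],[0,0,0,0,0,-4,0],[0,0,0,0,0,-4,0],[0,0,0,0,0,-4,0],[0,0,0,0,-4,0,4],[0,0,0,0,-4,0,8.5],[0,0,0,0,-4,0,8.5],[0,0,0,0,-4,0,8.5],[0,0,0,0,0,0,8.5]]
  ]
}}

```text
time: 11.1
ee_pos: [0.415, -0.2603, 0.1393]
tcp_rot: [180.0, 0.7, 167.4]
wrist_force: [0.7, 0.1, 0.5]
opening: 0.0611
```

```bash
python3 -c "
from k import *
st();hol();top('top5')
cv2.imwrite('pics/scene5.png',imaging.camera('scene'))
"
```

```text
t 11.1 [ 0.415  -0.2603  0.1393] [180.    0.7 167.4] F [0.7 0.1 0.5] r 0.3929 ang -126.1 open 0.0611
holder xy mm -300.5 131.2
```

View pics/top5.png

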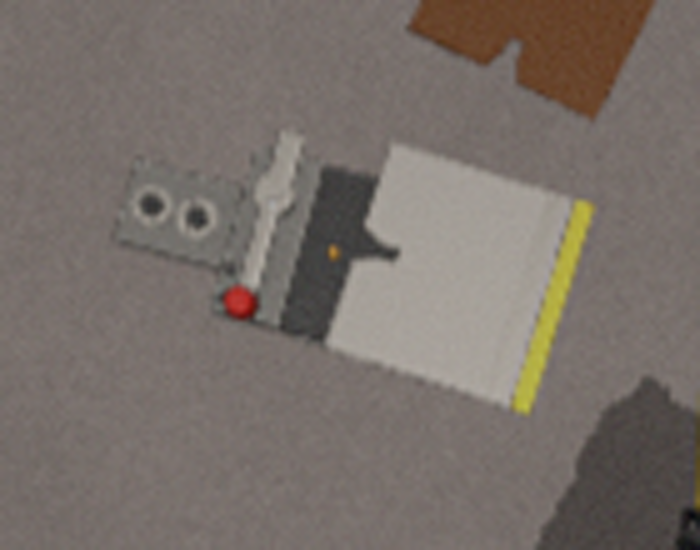

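```bash
python3 - <<'E'
from k import *
im=imaging.camera('top')
hsv=cv2.cvtColor(im,cv2.COLOR_BGR2HSV)
m=cv2.inRange(hsv,(22,100,90),(38,255,255)); m[:180]=0;m[235:]=0;m[:,:270]=0;m[:,305:]=0
ys,xs=np.nonzero(m);P=np.array([onz('top',(x,y),.030)[:2] for x,y in zip(xs,ys)],np.float32)
r=cv2.minAreaRect(P*1000);print('guard rect',r)
vx,vy,_,_=cv2.fitLine(P,cv2.DIST_L2,0,.01,.01).ravel();print('guard dir yaw',(np.degrees(np.arctan2(vy,vx))+90)%180)
b=cv2.inRange(im,(140,140,140),(255,255,255));b[:170]=0;b[230:]=0;b[:,:240]=0;b[:,300:]=0
b=cv2.morphologyEx(b,cv2.MORPH_OPEN,np.ones((2,2)))
c=max(cv2.findContours(b,0,2)[0],key=cv2.contourArea)
W=np.array([onz('top',p[0],.028)[:2] for p in c],np.float32)*1000
r2=cv2.minAreaRect(W);print('blade rect',r2,cv2.contourArea(W))
g=P.mean(0)
H=lambda p:((np.array(p)-O)@X*1000,(np.array(p)-O)@Y*1000)
print('guard mid holder',H(g),'blade ctr',H(np.array(r2[0])/1000))
# edge lines in image of the notch: pin offset
t=lambda x,y:((x+.5)/5-.5+180,(y+.5)/5-.5+145)
for n,xy,z in [('rL',(391,145),.028),('rR',(326,345),.028),('notch tip',(397,254),.028),('pin',(333,252),.034),('nL',(368,228),.028),('nR',(353,258),.028),('block front',(325,165),.029),('block front R',(280,325),.029)]:
    print(n,np.round(H(onz('top',t(*xy),z)[:2]),1))
E
```

```text
guard rect ((579.2042236328125, -137.85093688964844), (13.853914260864258, 152.31179809570312), 73.59764099121094)
guard dir yaw 73.52545
blade rect ((597.0146484375, -70.55355072021484), (130.77212524414062, 148.27407836914062), 73.73397827148438) 17839.68649781776
guard mid holder (np.float64(-144.86928900320842), np.float64(-1.3494669273363165)) blade ctr (np.float64(-75.36449815023906), np.float64(-4.698190676311771))
rL [ -9.4 -84.1]
rR [-0.7 62.4]
notch tip [-32.4 -10.7]
pin [10.4 -0.4]
nL [ -8.4 -23.4]
nR [-3.6 -0.5]
block front [ 31.6 -58.9]
block front R [33.4 57. ]
```

The top view gives blade yaw 73.6° against holder 77.3°. The guard middle is at holder y ≈ -1 mm, and the notch sits to the -y side of the pin, so I'll square it with a two-finger guard push. I check the space to the green look-alike first.

```bash
python3 - <<'E'
from k import *
im=cv2.imread('pics/top0.png')
hsv=cv2.cvtColor(im,cv2.COLOR_BGR2HSV)
m=cv2.inRange(hsv,(45,100,50),(75,255,255))|cv2.inRange(hsv,(22,100,90),(38,255,255)); m[:,:310]=0
c=max(cv2.findContours(m,0,2)[0],key=cv2.contourArea)
W=np.array([onz('top',p[0],.006)[:2] for p in c],np.float32)*1000
print(cv2.boxPoints(cv2.minAreaRect(W)).round(0))
for n in [(.562,-.1955)]:
  for s in (.057,-.057): print(np.array(n)+s*np.array([-.9593,.2823]))
E
```

```text
[[ 373. -384.]
 [ 520. -386.]
 [ 521. -277.]
 [ 374. -275.]]
[ 0.5073199 -0.1794089]
[ 0.6166801 -0.2115911]
```

>>> {"fn": "servo_tool", "kwargs": {
  "moves": [
    [[0,0,0,-3.2,2.1,0,8.5],[0,0,0,-3.2,2.1,0,8.5],[0,0,0,-3.2,2.1,0,8.5],[0,0,0,-3.2,2.1,0,8.5],[0,0,0.117,0,0,0,8.5],[0,0,0.117,0,0,0,8.5],[0,0,0.117,0,0,0,8.5],[0,0,0.117,0,0,0,8.5],[0,0,0.117,0,0,0,8.5],[0,0,0.117,0,0,0,8.5],[0,0,0.117,0,0,0,8.5],[0,0,0.117,0,0,0,8.5]]
  ]
}}

```text
time: 12.25
ee_pos: [0.571, -0.1732, 0.138]
tcp_rot: [179.3, -0.1, 113.1]
wrist_force: [0.1, 0.8, -0.2]
opening: 0.0851
```

>>> {"fn": "servo_tool", "kwargs": {
  "moves": [
    [[0,0,0.117,0,0,0,8.5],[0,0,0.117,0,0,0,8.5],[0,0,0.117,0,0,0,8.5],[0,0,0.117,0,0,0,8.5],[0,0,0.117,0,0,0,8.5],[0,0,0.117,0,0,0,8.5],[0,0,0,0,0,0,8.5]]
  ]
}}

```text
time: 12.83
ee_pos: [0.5734, -0.1574, 0.1379]
tcp_rot: [179.6, -0.7, 71.5]
wrist_force: [-0.6, 0.3, -0.3]
opening: 0.0847
```

```bash
python3 -c "
from k import *
st('w7');hol()
print(proj('wrist',(.5792,-.1379,.03)))"
```

```text
t 12.8333 [ 0.5734 -0.1574  0.1379] [179.6  -0.7  71.5] F [-0.6  0.3 -0.3] r 0.2266 ang -108.8 open 0.0847
holder xy mm -165.2 -0.8
[253.91174342 169.42571684]
```

View pics/w7.png

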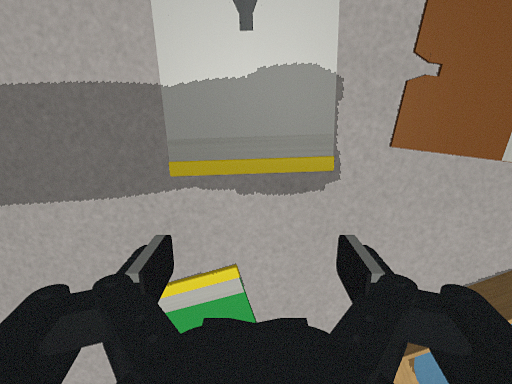

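The wrist view shows the guard from (170,168) to (334,162), nearly square to the fingers, with the notch tip at (245,28). The green and brown pieces are clear of the path.

```bash
cat >> k.py <<'E'
def guard():
    o=bot.get_obs();c=imaging.calibration('wrist');im=imaging.camera('wrist');hsv=cv2.cvtColor(im,cv2.COLOR_BGR2HSV)
    m=cv2.inRange(hsv,(20,130,90),(36,255,255))
    n,l,s,_=cv2.connectedComponentsWithStats(m); 
    # widest component
    i=1+np.argmax(s[1:,2]); ys,xs=np.nonzero(l==i)
    P=np.array([onz('wrist',(x,y),.03,c)[:2] for x,y in zip(xs,ys)],np.float32)*1000
    r=cv2.minAreaRect(P); vx,vy,_,_=cv2.fitLine(P,cv2.DIST_L2,0,.01,.01).ravel()
    print('px',s[i],'size',r[1],'yaw',(np.degrees(np.arctan2(vy,vx))+90)%180,'mid holder',((np.array(r[0])/1000-O)@X*1000).round(1),((np.array(r[0])/1000-O)@Y*1000).round(1))
    return im
E
python3 -c "
from k import *
guard()"
```

```text
px [ 169  157  166   19 2438] size (13.82573127746582, 150.2550506591797) yaw 73.4506 mid holder -141.6 -0.1
```

>>> {"fn": "servo_tool", "kwargs": {
  "moves": [
    [[0.007,-0.012,-0.035,-1.5,0,0,8.5],[0,0,0,0,0,0,8.5],[0,0,0,0,0,3,8.5],[0,0,0,0,0,3,8.5],[0,0,0,0,0,2,8.5],[0,0,0,0,0,0,8.5],[0,0,0,0,0,0,8.5]]
  ]
}}

```text
time: 13.52
ee_pos: [0.5711, -0.1674, 0.0573]
tcp_rot: [179.7, -0.1, 75.5]
wrist_force: [0.5, 0.8, 0.7]
opening: 0.0847
```

```bash
python3 -c "
from k import *
st();hol();cv2.imwrite('pics/w8.png',guard())"
```

```text
t 13.5167 [ 0.5711 -0.1674  0.0573] [ 1.797e+02 -1.000e-01  7.550e+01] F [0.5 0.8 0.7] r 0.2368 ang -108.6 open 0.0847
holder xy mm -175.6 -0.7
px [ 131  158  243   30 5185] size (13.677833557128906, 149.62696838378906) yaw 73.493576 mid holder -141.4 -0.0
```

View pics/w8.png

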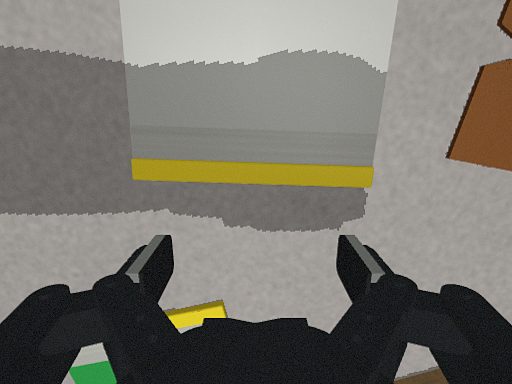

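>>> {"fn": "servo_tool", "kwargs": {
  "moves": [
    [[0,0,0.035,0,0,2.5,8.5],[0,0,0,0,0,1.8,8.5],[0,0,0,0,0,0.8,8.5],[0,0,0,0,0,0,8.5],[0,0,0,0,0,0,8.5]]
  ]
}}

```text
time: 13.98
ee_pos: [0.5759, -0.1675, 0.0134]
tcp_rot: [179.1, -0.2, 73.7]
wrist_force: [-0.6, 0.2, -0.1]
opening: 0.085
```

```bash
python3 -c "
from k import *
st();hol();cv2.imwrite('pics/w9.png',guard())"
```

```text
t 13.9833 [ 0.5759 -0.1675  0.0134] [179.1  -0.2  73.7] F [-0.6  0.2 -0.1] r 0.2353 ang -107.5 open 0.085
holder xy mm -174.6 -5.4
px [  79  182  321   28 8824] size (13.378199577331543, 149.17161560058594) yaw 73.48596 mid holder -141.4 -0.1
```

View pics/w9.png

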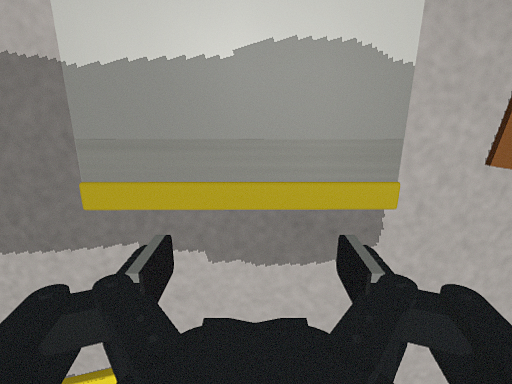

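>>> {"fn": "servo_tool", "kwargs": {
  "moves": [
    [[0.01,0,0,0,-0.5,0.7,8.5],[0,0,0,0,0,0.5,8.5],[0,0,0,0,0,0,8.5],[0,0,0,0.4,0,0,8.5],[0,0,0,0.4,0,0,8.5],[0,0,0,0,0,0,8.5]]
  ]
}}

```text
time: 14.53
ee_pos: [0.5753, -0.1583, 0.0045]
tcp_rot: [179.4, -0.2, 73.7]
wrist_force: [-0.2, -0.5, 0.0]
opening: 0.085
```

```bash
python3 -c "
from k import *
st();hol();cv2.imwrite('pics/w10.png',guard())"
```

```text
t 14.5333 [ 0.5753 -0.1583  0.0045] [179.4  -0.2  73.7] F [-0.2 -0.5  0. ] r 0.2268 ang -108.3 open 0.085
holder xy mm -165.8 -2.8
px [  78  205  337   29 9627] size (13.520511627197266, 149.0220489501953) yaw 73.460495 mid holder -141.1 -0.1
```

View pics/w10.png

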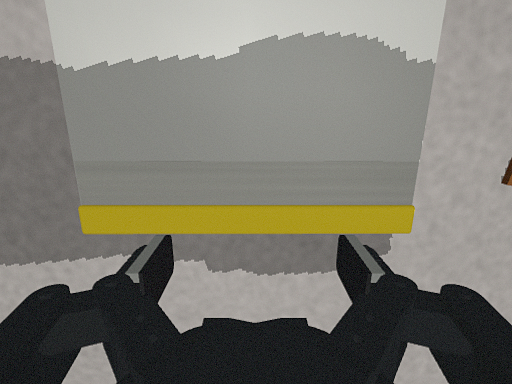

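>>> {"fn": "servo_tool", "kwargs": {
  "moves": [
    [[0,0,0,0.35,-0.03,0,8.5],[0,0,0,0.35,-0.03,0,8.5],[0,0,-0.011,0.3,-0.03,0,8.5],[0,0,-0.011,0.3,-0.03,0,8.5],[0,0,-0.011,0.3,-0.03,0,8.5],[0,0,0,0,0,0,8.5]]
  ]
}}

```text
time: 15.08
ee_pos: [0.5787, -0.1421, 0.0048]
tcp_rot: [179.3, -0.0, 75.7]
wrist_force: [-0.4, -0.4, -0.2]
opening: 0.0849
```

```bash
python3 -c "
from k import *
st();hol();cv2.imwrite('pics/w11.png',guard())"
```

```text
t 15.0833 [ 0.5787 -0.1421  0.0048] [179.3  -0.   75.7] F [-0.4 -0.4 -0.2] r 0.2104 ang -108.8 open 0.0849
holder xy mm -149.2 -2.6
px [  81  212  333   30 9267] size (13.811314582824707, 149.0210418701172) yaw 75.730034 mid holder -128.3 0.7
```

View pics/w11.png

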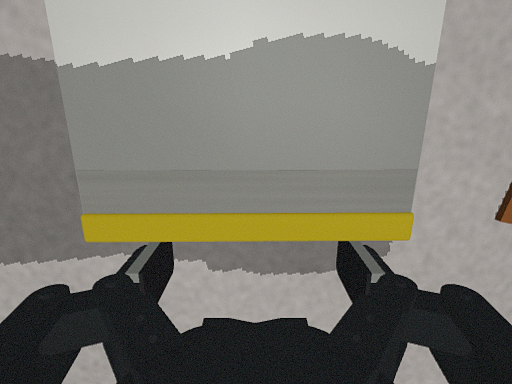

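The blade follows the tool exactly (75.7° each). I check the notch against the pin from the top.

>>> {"fn": "servo_tool", "kwargs": {
  "moves": [
    [[0,0,-0.011,0.2,-0.02,0,8.5],[0,0,-0.013,0.2,0,0,8.5],[0,0,0,0,0,0,8.5]]
  ]
}}

```text
time: 15.38
ee_pos: [0.5796, -0.138, 0.0048]
tcp_rot: [179.3, -0.0, 77.2]
wrist_force: [-0.8, -0.9, -0.3]
opening: 0.0851
```

```bash
python3 -c "
from k import *
st();hol();guard();top('top6')"
```

```text
t 15.3833 [ 0.5796 -0.138   0.0048] [179.3  -0.   77.2] F [-0.8 -0.9 -0.3] r 0.2062 ang -109.0 open 0.0851
holder xy mm -145.0 -2.5
px [  81  212  333   29 9357] size (13.721325874328613, 149.02685546875) yaw 76.696365 mid holder -123.8 1.1
```

View pics/top6.png

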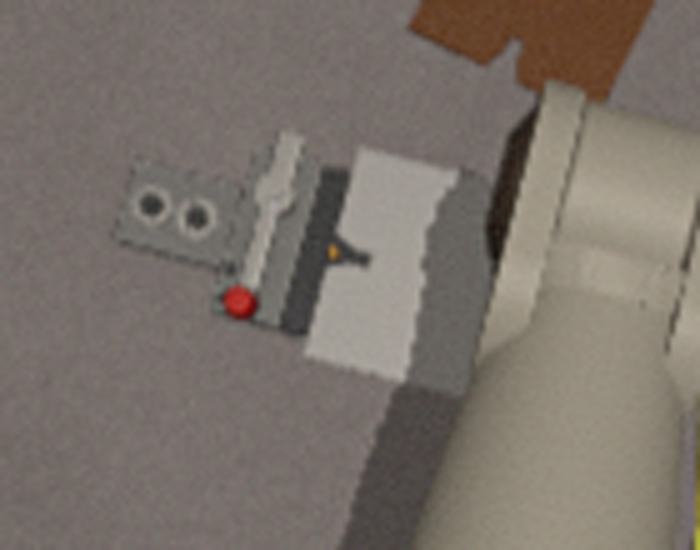

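The pin at (333,252) is in the notch mouth, and the notch tip at (367,260) lies on its axis. I push straight in.

>>> {"fn": "servo_tool", "kwargs": {
  "moves": [
    [[0,0,0,0.3,0,0,8.5],[0,0,0,0.3,0,0,8.5],[0,0,0,0.3,0,0,8.5],[0,0,0,0,0,0,8.5]]
  ]
}}

```text
time: 15.82
ee_pos: [0.5814, -0.1292, 0.0049]
tcp_rot: [179.4, 0.0, 77.1]
wrist_force: [0.4, -0.8, 0.3]
opening: 0.0851
```

```bash
python3 -c "
from k import *
st();hol();guard()"
```

```text
t 15.8167 [ 0.5814 -0.1292  0.0049] [179.4   0.   77.1] F [ 0.4 -0.8  0.3] r 0.1973 ang -109.3 open 0.0851
holder xy mm -136.0 -2.4
px [  81  212  333   30 9280] size (13.855924606323242, 149.04652404785156) yaw 77.05816 mid holder -115.2 1.3
```

>>> {"fn": "servo_tool", "kwargs": {
  "moves": [
    [[0,0,0,0.3,0,0,8.5],[0,0,0,0.3,0,0,8.5],[0,0,0,0.2,0,0,8.5],[0,0,0,0.2,0,0,8.5]]
  ]
}}

```text
time: 16.2
ee_pos: [0.5836, -0.1193, 0.0049]
tcp_rot: [179.4, 0.1, 77.0]
wrist_force: [-0.9, -2.3, -0.5]
opening: 0.0851
```

```bash
python3 -c "
from k import *
st();hol();guard()"
```

```text
t 16.2 [ 0.5836 -0.1193  0.0049] [1.794e+02 1.000e-01 7.700e+01] F [-0.9 -2.3 -0.5] r 0.1872 ang -109.7 open 0.0851
holder xy mm -125.8 -2.3
px [  81  212  333   30 9256] size (13.81381607055664, 149.0509033203125) yaw 77.05098 mid holder -105.0 1.3
```

>>> {"fn": "servo_tool", "kwargs": {
  "moves": [
    [[0,0,0,0.2,0,0,8.5],[0,0,0,0.2,0,0,8.5],[0,0,0,0.1,0,0,8.5]]
  ]
}}

```text
time: 16.5
ee_pos: [0.5832, -0.1183, 0.005]
tcp_rot: [179.4, 0.7, 76.8]
wrist_force: [-1.7, -6.2, 0.3]
opening: 0.0848
```

```bash
python3 -c "
from k import *
st();hol();guard();top('top7')"
```

```text
t 16.5 [ 0.5832 -0.1183  0.005 ] [179.4   0.7  76.8] F [-1.7 -6.2  0.3] r 0.1864 ang -109.9 open 0.0848
holder xy mm -124.9 -1.7
px [  81  213  333   29 9232] size (13.80099868774414, 148.98287963867188) yaw 76.88309 mid holder -103.9 1.8
```

View pics/top7.png

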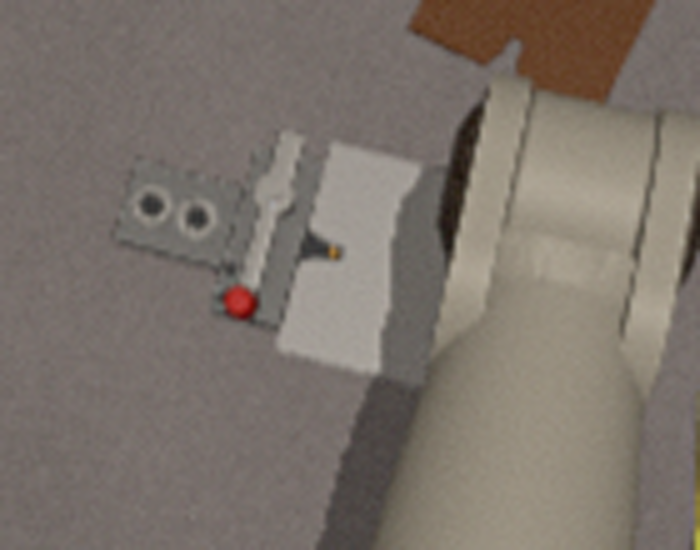

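The force is rising, the pin is at the notch end (335,252) and the blade's rear edge meets the stop. I add a firmer press to seat it square.

>>> {"fn": "servo_tool", "kwargs": {
  "moves": [
    [[0,0,0,0.4,0,0,8.5],[0,0,0,0.5,0,0,8.5],[0,0,0,0.5,0,0,8.5]]
  ]
}}

```text
time: 16.85
ee_pos: [0.5818, -0.1177, 0.0053]
tcp_rot: [179.6, 2.2, 76.2]
wrist_force: [-11.3, -31.3, 4.4]
opening: 0.085
```

```bash
python3 -c "
from k import *
st();hol();guard()"
```

```text
t 16.85 [ 0.5818 -0.1177  0.0053] [179.6   2.2  76.2] F [-11.3 -31.3   4.4] r 0.1863 ang -110.4 open 0.085
holder xy mm -124.7 -0.2
px [  81  214  334   29 9147] size (13.885149002075195, 148.9975128173828) yaw 76.36458 mid holder -103.2 3.1
```

Contact is firm at 33 N. I back straight out and measure with the arm clear.

>>> {"fn": "servo_tool", "kwargs": {
  "moves": [
    [[0,0,0,-0.8,0,0,8.5],[0,0,0,-1.2,0,0,8.5],[0,0,0,-1.5,0,0,8.5],[0,-0.03,-0.02,0,0,0,8.5],[0,0,0,0,0,-3.5,8.5],[0,0,0,0,0,-4,8.5],[0,0,0,0,0,-4,8.5],[0,0,0,-4,0,-1,8.5],[0,0,0,-4,0,0,8.5],[0,0,0,0,0,0,8.5]]
  ]
}}

```text
time: 17.73
ee_pos: [0.5557, -0.2229, 0.1412]
tcp_rot: [179.8, 3.6, 77.8]
wrist_force: [0.3, -0.1, -0.6]
opening: 0.0852
```

```bash
python3 -c "
from k import *
st();hol();cv2.imwrite('pics/w12.png',guard());top('top8')"
```

```text
t 17.7333 [ 0.5557 -0.2229  0.1412] [179.8   3.6  77.8] F [ 0.3 -0.1 -0.6] r 0.2943 ang -108.0 open 0.0852
holder xy mm -233.0 2.1
px [ 158   13  194   27 3969] size (14.400321960449219, 150.17478942871094) yaw 76.25926 mid holder -105.4 3.3
```

View pics/top8.png

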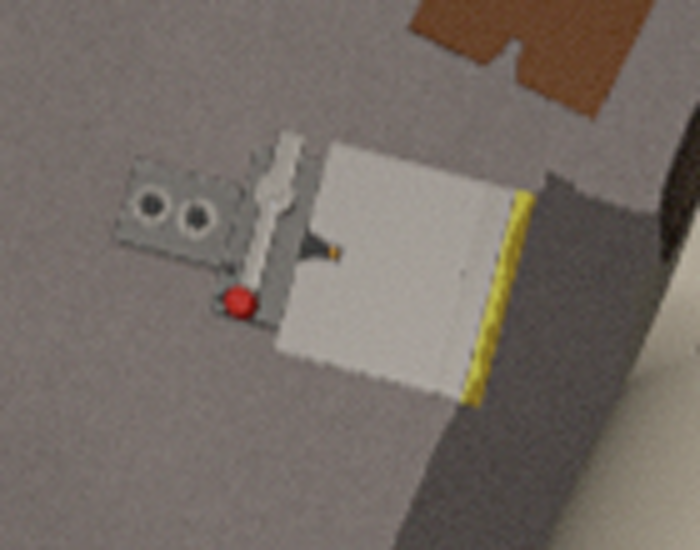

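View pics/w12.png

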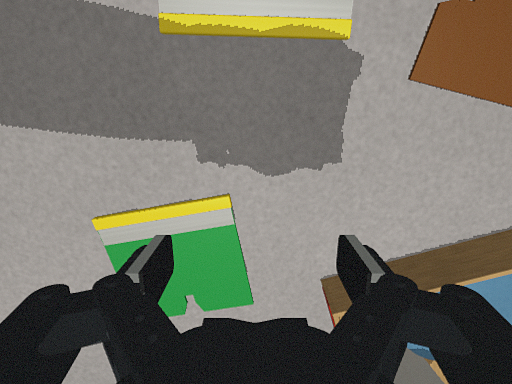

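In the top view the pin is deep in the notch and the rear edge runs along the stop. The guard yaw now reads about 0.8° off the holder, so I take a close look from above the stop.

>>> {"fn": "servo_tool", "kwargs": {
  "moves": [
    [[0,0.06,0,3.8,0,0,8.5],[0,0,0,3.8,0,0,8.5],[0,0,0,3.8,0,0,8.5],[0,0,0,3.8,0,0,8.5],[0,0,0,3.8,0,0,8.5],[0,0,0,0,0,0,8.5],[0,0,0,0,0,0,8.5]]
  ]
}}

```text
time: 18.42
ee_pos: [0.5952, -0.0198, 0.1321]
tcp_rot: [-179.6, -0.4, 78.0]
wrist_force: [0.1, -1.1, -0.7]
opening: 0.085
```

```bash
python3 -c "
from k import *
st();hol()
c=imaging.calibration('wrist');im=imaging.camera('wrist');np.save('w13.npy',c,allow_pickle=True);cv2.imwrite('pics/w13.png',im)
cv2.imwrite('pics/w13c.png',cv2.resize(im[20:220,150:360],None,fx=3,fy=3,interpolation=cv2.INTER_CUBIC))"
```

```text
t 18.4167 [ 0.5952 -0.0198  0.1321] [-179.6   -0.4   78. ] F [ 0.1 -1.1 -0.7] r 0.0924 ang -123.8 open 0.085
holder xy mm -26.3 8.3
```

View pics/w13c.png

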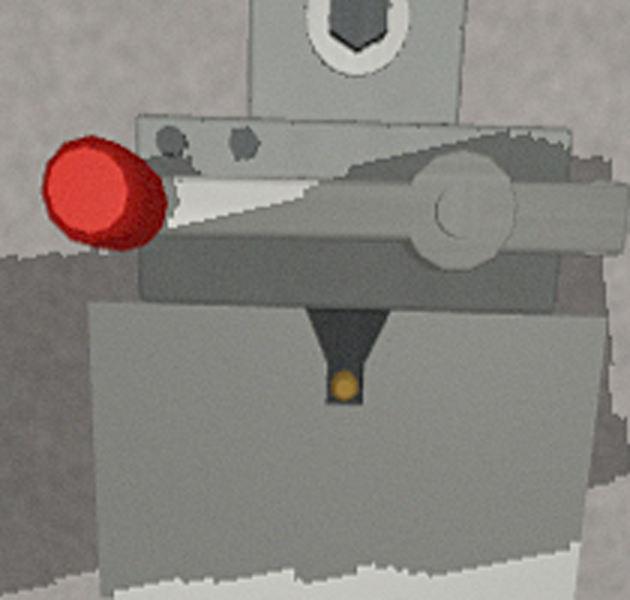

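The rear edge (88,302)→(610,318) lies along the stop edge (140,299)→(555,311) with slopes within 0.1° and no gap. The pin is at (345,385) in the slot's end, so the blade is home. The earlier yaw mismatch was my holder yaw estimate (76.3° fits better). Next is the lever.

```bash
python3 - <<'E'
from k import *
c=np.load("w13.npy",allow_pickle=True).item()
f=lambda x,y:((x+.5)/3-.5+150,(y+.5)/3-.5+20)
k=onz('wrist',f(88,190),.098,c);hb=onz('wrist',f(463,210),.05,c);pn=onz('wrist',f(345,385),.034,c)
print(k,hb,pn,np.linalg.norm((k-hb)[:2]),np.degrees(np.arctan2(k[1]-hb[1],k[0]-hb[0])))
im=cv2.imread('pics/top8.png').astype(int);m=(im[...,2]>130)&(im[...,1]<70);ys,xs=np.nonzero(m)
print(onz('top',((xs.mean()+.5)/5-.5+180,(ys.mean()+.5)/5-.5+145),.092))
E
```

```text
[0.56867686 0.07503272 0.098     ] [0.64893342 0.05752016 0.05      ] [0.61096362 0.01836346 0.034     ] 0.08214502403884504 167.69059418889412
[0.56973814 0.07266666 0.092     ]
```

>>> {"fn": "servo_tool", "kwargs": {
  "moves": [
    [[0,0,0,0,0,-2.5,6],[0,0,-0.118,0,0,0,3.6],[0,0,-0.118,0,0,0,3.6],[0,0,-0.118,0,0,0,3.6],[0,0,-0.118,0,0,0,3.6],[0,0,-0.118,0,0,0,3.6],[0,0,-0.118,0,0,0,3.6],[0,0,-0.118,0,0,0,3.6],[0,0,-0.118,0,0,0,3.6],[0,0,-0.118,0,0,0,3.6],[0,0,-0.118,0,0,0,3.6]]
  ]
}}

```text
time: 19.38
ee_pos: [0.5913, -0.0267, 0.1536]
tcp_rot: [179.8, -1.0, 148.1]
wrist_force: [-1.0, -0.8, -0.3]
opening: 0.0361
```

>>> {"fn": "servo_tool", "kwargs": {
  "moves": [
    [[0,0,-0.118,0,0,0,3.6],[0,0,-0.118,0,0,0,3.6],[0,0,-0.118,0,0,0,3.6],[0,0,0,0,0,0,3.6],[0,0,0,0,0,0,3.6]]
  ]
}}

```text
time: 19.8
ee_pos: [0.5895, -0.0309, 0.1518]
tcp_rot: [179.4, -1.1, 169.3]
wrist_force: [-0.7, 0.3, -0.6]
opening: 0.0359
```

>>> {"fn": "servo_tool", "kwargs": {
  "moves": [
    [[0.01,-0.019,0.055,0,0,0,3.6],[0,0,0,1.2,2.4,0,3.6],[0,0,0,1.2,2.4,0,3.6],[0,0,0,1.2,2.4,0,3.6],[0,0,0,1.0,2.2,0,3.6],[0,0,0,0,0,0,3.6],[0,0,0,0,0,0,3.6]]
  ]
}}

```text
time: 20.38
ee_pos: [0.5673, 0.0714, 0.1503]
tcp_rot: [180.0, -0.1, 163.8]
wrist_force: [-0.1, -0.6, -0.2]
opening: 0.0362
```

```bash
python3 -c "
from k import *
st('w14')"
```

```text
t 20.3833 [0.5673 0.0714 0.1503] [ 1.800e+02 -1.000e-01  1.638e+02] F [-0.1 -0.6 -0.2] r 0.0806 ang 169.7 open 0.0362
```

View pics/w14.png

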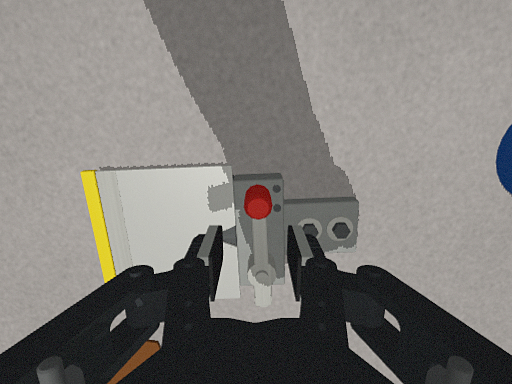

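The knob at (258,205) is centred between the fingers, and the blade is still against the stop at (235,200). I go down around the knob.

>>> {"fn": "servo_tool", "kwargs": {
  "moves": [
    [[0,0,-0.03,0,0.25,2.0,3.6],[0,0,0,0,0,2.0,3.6],[0,0,0,0,0,1.0,3.6],[0,0,0,0,0,0,3.6],[0,0,0,0,0,0,3.6]]
  ]
}}

```text
time: 20.85
ee_pos: [0.5693, 0.0694, 0.0996]
tcp_rot: [180.0, 0.0, 164.9]
wrist_force: [-0.0, -0.3, -0.0]
opening: 0.0361
```

```bash
python3 -c "
from k import *
st('w15')"
```

```text
t 20.85 [0.5693 0.0694 0.0996] [180.    0.  164.9] F [-0.  -0.3 -0. ] r 0.0783 ang 170.9 open 0.0361
```

View pics/w15.png

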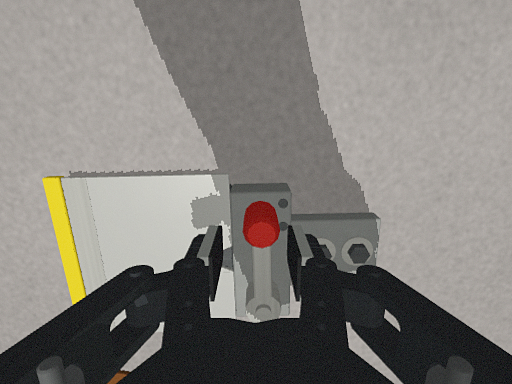

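>>> {"fn": "servo_tool", "kwargs": {
  "moves": [
    [[0,0,0,0.1,0.4,0,3.6],[0,0,0,0,0,0,3.6],[0,0,0,0,0,1.8,3.6],[0,0,0,0,0,1.4,3.6],[0,0,0,0,0,0.4,3.6],[0,0,0,0,0,0,3.2],[0,0,0,0,0,0,3.2]]
  ]
}}

```text
time: 21.48
ee_pos: [0.5728, 0.0739, 0.0693]
tcp_rot: [179.8, 0.5, 164.8]
wrist_force: [0.3, 0.1, 0.4]
opening: 0.0317
```

```bash
python3 -c "
from k import *
st('w16')"
```

```text
t 21.4833 [0.5728 0.0739 0.0693] [179.8   0.5 164.8] F [0.3 0.1 0.4] r 0.0757 ang 167.1 open 0.0317
```

View pics/w16.png

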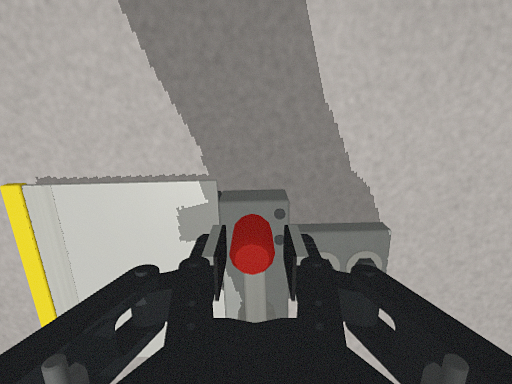

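The knob (252,245) is well caged. I turn the lever clockwise.

>>> {"fn": "servo_tool", "kwargs": {
  "moves": [
    [[0,0,0,0.4,0,0.6,3.2],[0,0,0,0,0,0,3.2],[0,0,0.08,-0.03,0.75,0.04,3.2],[0,0,0.08,-0.03,0.75,0.04,3.2],[0,0,0.08,-0.03,0.75,0.04,3.2],[0,0,0.08,-0.03,0.75,0.04,3.2],[0,0,0.08,-0.03,0.75,0.04,3.2],[0,0,0.08,-0.03,0.75,0.04,3.2],[0,0,0,0,0,0,3.2]]
  ]
}}

```text
time: 22.28
ee_pos: [0.5898, 0.111, 0.0627]
tcp_rot: [179.9, 0.6, 135.8]
wrist_force: [-2.1, -3.7, -0.2]
opening: 0.0318
```

```bash
python3 -c "
from k import *
st()"
```

```text
t 22.2833 [0.5898 0.111  0.0627] [179.9   0.6 135.8] F [-2.1 -3.7 -0.2] r 0.0784 ang 136.4 open 0.0318
```

>>> {"fn": "servo_tool", "kwargs": {
  "moves": [
    [[0,0,0.085,0,0.72,0.04,3.2],[0,0,0.085,0,0.72,0.04,3.2],[0,0,0.085,0,0.72,0.04,3.2],[0,0,0.085,0,0.72,0.04,3.2],[0,0,0.085,0,0.72,0.04,3.2],[0,0,0.085,0,0.72,0.04,3.2],[0,0,0,0,0,0,3.2]]
  ]
}}

```text
time: 22.87
ee_pos: [0.6274, 0.1331, 0.0622]
tcp_rot: [179.4, 0.7, 106.1]
wrist_force: [5.1, -0.9, -2.9]
opening: 0.0317
```

```bash
python3 -c "
from k import *
st('w17')"
```

```text
t 22.8667 [0.6274 0.1331 0.0622] [179.4   0.7 106.1] F [ 5.1 -0.9 -2.9] r 0.0785 ang 104.1 open 0.0317
```

View pics/w17.png

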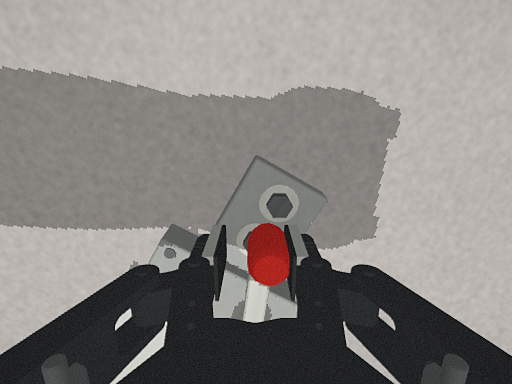

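>>> {"fn": "servo_tool", "kwargs": {
  "moves": [
    [[0,0,0.085,0,0.72,0.03,3.2],[0,0,0.085,0,0.72,0.03,3.2],[0,0,0.085,0,0.72,0.03,3.2],[0,0,0.085,0,0.72,0.03,3.2],[0,0,0.085,0,0.72,0.03,3.2],[0,0,0.06,0,0.6,0,3.2],[0,0,0,0,0,0,3.2]]
  ]
}}

```text
time: 23.5
ee_pos: [0.6713, 0.1359, 0.0639]
tcp_rot: [178.9, 0.2, 78.4]
wrist_force: [-0.2, -0.4, 0.7]
opening: 0.0321
```

```bash
python3 -c "
from k import *
st('w18')"
```

```text
t 23.5 [0.6713 0.1359 0.0639] [178.9   0.2  78.4] F [-0.2 -0.4  0.7] r 0.0827 ang 72.6 open 0.0321
```

View pics/w18.png

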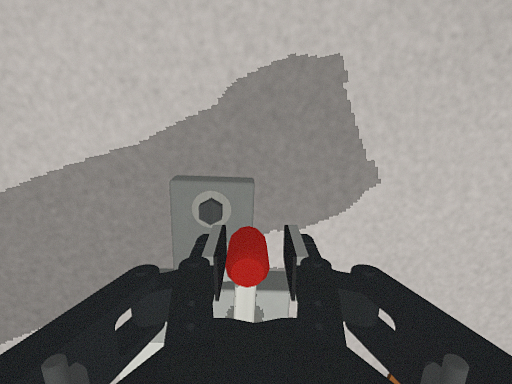

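The lever is near its locked end. I nudge it against the end stop to make sure.

>>> {"fn": "servo_tool", "kwargs": {
  "moves": [
    [[0,0,0,0,0.4,0,3.2],[0,0,0,0,0.3,0,3.2],[0,0,0,0,0,0,3.2]]
  ]
}}

```text
time: 23.8
ee_pos: [0.6767, 0.135, 0.0643]
tcp_rot: [179.0, 0.2, 79.1]
wrist_force: [-0.3, 0.3, -0.8]
opening: 0.0319
```

>>> {"fn": "servo_tool", "kwargs": {
  "moves": [
    [[0,0,0,0,-0.4,0,3.6],[0,0,0,0,0,0,3.6],[0,0,0,0,0,-2,3.6],[0,0,0,0,0,-4,3.6],[0,0,0,0,0,-4,3.6],[0,0,0,-3,-3,0,3.6],[0,0,0,-3,-3,0,3.6],[0,0,0,-3,-3,0,6],[0,0,0,-3,0,0,8.5],[0,0,0,0,0,0,8.5],[0,0,0,0,0,0,8.5]]
  ]
}}

```text
time: 24.72
ee_pos: [0.5641, 0.0344, 0.1709]
tcp_rot: [178.2, 0.1, 79.7]
wrist_force: [-0.8, 0.5, 0.1]
opening: 0.0819
```

```bash
python3 -c "
from k import *
st('w19');top('top9')"
```

```text
t 24.7167 [0.5641 0.0344 0.1709] [1.782e+02 1.000e-01 7.970e+01] F [-0.8  0.5  0.1] r 0.0855 ang -164.7 open 0.0819
```

View pics/w19.png

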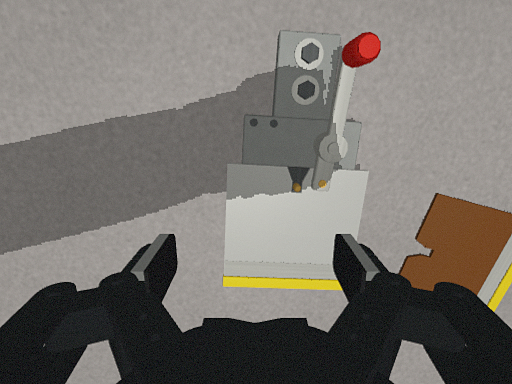

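View pics/top9.png

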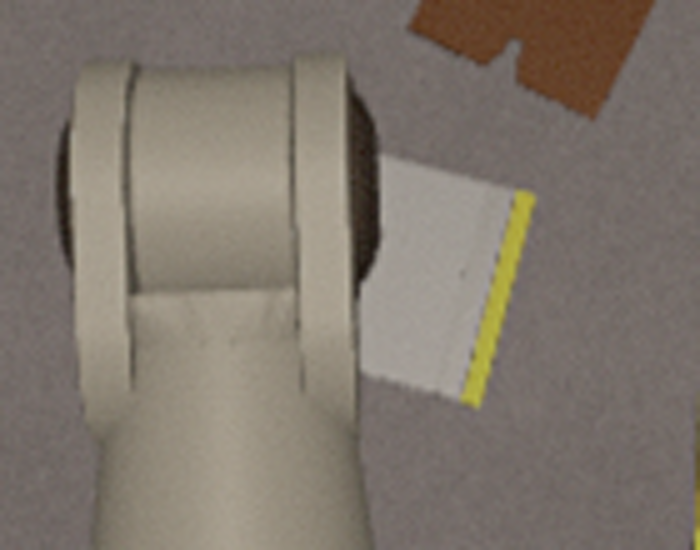

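The foot is on the blade at (322,183) beside the pin (297,187). The lever looks slightly angled, which may be perspective, so I move away and measure.

>>> {"fn": "servo_tool", "kwargs": {
  "moves": [
    [[0,0,0,0,-3.5,-1,8.5],[0,0,0,0,-3.5,-1,8.5],[0,0,0,0,-3.5,0,8.5],[0,0,0,0,-3.5,0,8.5],[0,0,0,0,-3.5,0,8.5],[0,0,0,0,0,0,8.5],[0,0,0,0,0,0,8.5]]
  ]
}}

```text
time: 25.4
ee_pos: [0.389, 0.0718, 0.1814]
tcp_rot: [178.5, 0.1, 80.1]
wrist_force: [0.5, 0.1, 0.1]
opening: 0.0848
```

```bash
python3 - <<'E'
from k import *
st();top('top10')
cv2.imwrite('pics/scene10.png',cv2.resize(imaging.camera('scene')[160:270,200:330],None,fx=5,fy=5,interpolation=cv2.INTER_CUBIC))
im=imaging.camera('top').astype(int);a=cv2.imread('pics/top0.png').astype(int)
for i in (a,im):
    m=((i[...,2]>110)&(i[...,1]<60)&(i[...,0]<60)); ys,xs=np.nonzero(m[160:230,190:300]); print('knob px',xs.mean()+190,ys.mean()+160, onz('top',(xs.mean()+190,ys.mean()+160),.085))
E
```

```text
t 25.4 [0.389  0.0718 0.1814] [1.785e+02 1.000e-01 8.010e+01] F [0.5 0.1 0.1] r 0.258 ang 176.7 open 0.0848
knob px 210.95652173913044 175.91304347826087 [0.66542742 0.13163504 0.085     ]
knob px 211.32 174.24 [0.67113987 0.13068663 0.085     ]
```

View pics/top10.png

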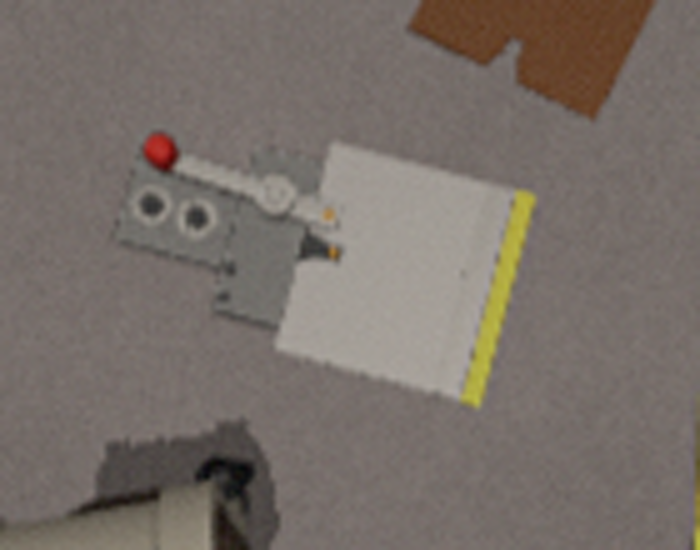

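View pics/scene10.png

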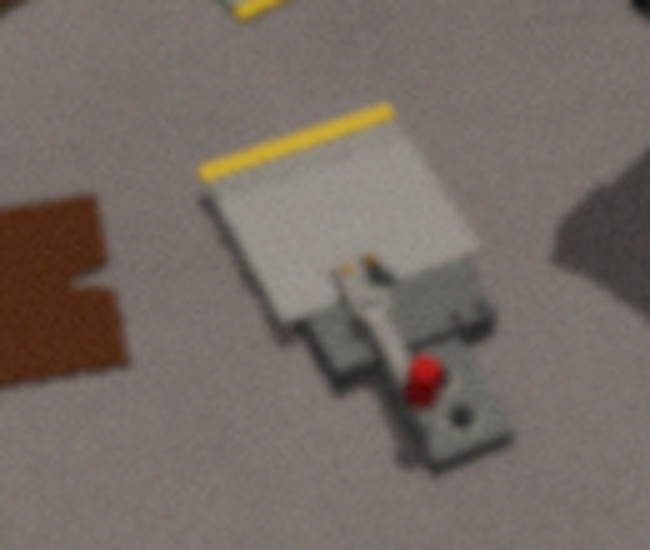

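The foot's brass is on the blade near (328,215), the pin is in the notch end, and the guard edge is square. The knob stands about 5 mm (4°) past its original locked position: my nudge overtravelled it. I'll gently bring it back to the locked angle.

>>> {"fn": "servo_tool", "kwargs": {
  "moves": [
    [[0,0,0,1.35,3.25,0,3.6],[0,0,0,1.35,3.25,0,3.6],[0,0,0,1.35,3.25,0,3.6],[0,0,0,1.35,3.25,0,3.6],[0,0,0,1.35,3.25,0,3.6],[0,0,0,1.35,3.25,0,3.6],[0,0,0,1.35,3.25,0,3.6],[0,0,0,1.35,3.25,0,3.6],[0.02,0,0.05,0,0,2,3.6],[0,0,0,0,0,2,3.6],[0,0,0,0,0,0,3.6],[0,0,0,0,0,0,3.6]]
  ]
}}

```text
time: 26.55
ee_pos: [0.6928, 0.1342, 0.1299]
tcp_rot: [-179.9, 0.3, 76.8]
wrist_force: [-0.4, -0.2, 1.3]
opening: 0.0359
```

```bash
python3 -c "
from k import *
st('w20')"
```

```text
t 26.55 [0.6928 0.1342 0.1299] [-179.9    0.3   76.8] F [-0.4 -0.2  1.3] r 0.0899 ang 59.1 open 0.0359
```

View pics/w20.png

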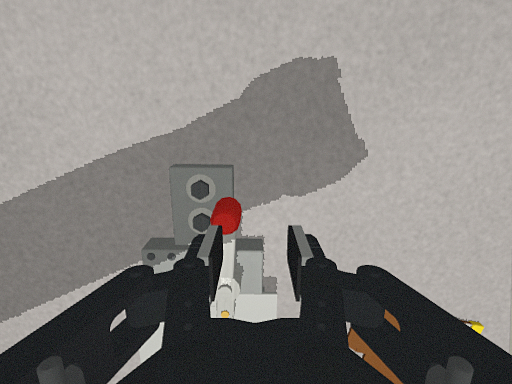

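>>> {"fn": "servo_tool", "kwargs": {
  "moves": [
    [[0,0,0,0.2,-2.3,0,3.6],[0,0,0,0,0,0,3.6],[0,0,0,0,0,0,3.6]]
  ]
}}

```text
time: 26.85
ee_pos: [0.6696, 0.1406, 0.1304]
tcp_rot: [-179.8, 0.3, 76.8]
wrist_force: [0.0, 0.1, -0.1]
opening: 0.036
```

```bash
python3 -c "
from k import *
st('w21')"
```

```text
t 26.85 [0.6696 0.1406 0.1304] [-179.8    0.3   76.8] F [ 0.   0.1 -0.1] r 0.0868 ang 74.6 open 0.036
```

View pics/w21.png

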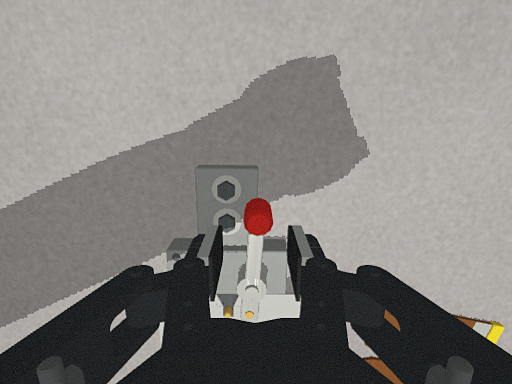

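>>> {"fn": "servo_tool", "kwargs": {
  "moves": [
    [[0,0,0,-0.5,0,2.0,3.6],[0,0,0,0,0,2.0,3.6],[0,0,0,0,0,2.0,3.6],[0,0,0,0,0,0.8,3.6],[0,0,0,0,0,0,3.6],[0,0,0,0,0,0,3.6]]
  ]
}}

```text
time: 27.4
ee_pos: [0.6727, 0.1353, 0.0705]
tcp_rot: [179.5, 0.0, 76.8]
wrist_force: [-1.3, 0.8, -0.4]
opening: 0.0359
```

```bash
python3 -c "
from k import *
st('w22')"
```

```text
t 27.4 [0.6727 0.1353 0.0705] [179.5   0.   76.8] F [-1.3  0.8 -0.4] r 0.0826 ang 71.6 open 0.0359
```

View pics/w22.png

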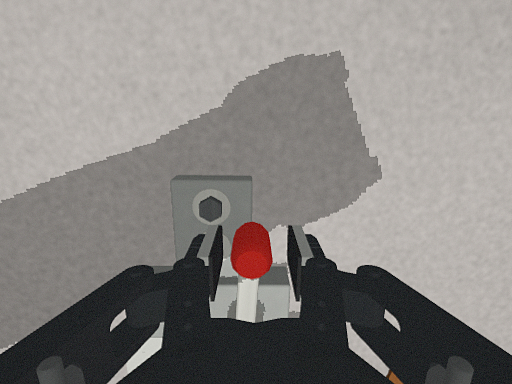

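>>> {"fn": "servo_tool", "kwargs": {
  "moves": [
    [[0,0,0,0,0,0.5,2.7],[0,0,0,0,0,0,2.6],[0,0,0,0,-0.35,0,2.6],[0,0,0,0,-0.35,0,2.6],[0,0,0,0,0,0,2.6],[0,0,0,0,0,0,2.6]]
  ]
}}

```text
time: 27.95
ee_pos: [0.6672, 0.1376, 0.07]
tcp_rot: [179.1, -0.1, 76.8]
wrist_force: [0.2, 0.6, 0.6]
opening: 0.0262
```

```bash
python3 -c "
from k import *
st('w23')"
```

```text
t 27.95 [0.6672 0.1376 0.07  ] [ 1.791e+02 -1.000e-01  7.680e+01] F [0.2 0.6 0.6] r 0.0832 ang 75.7 open 0.0262
```

View pics/w23.png

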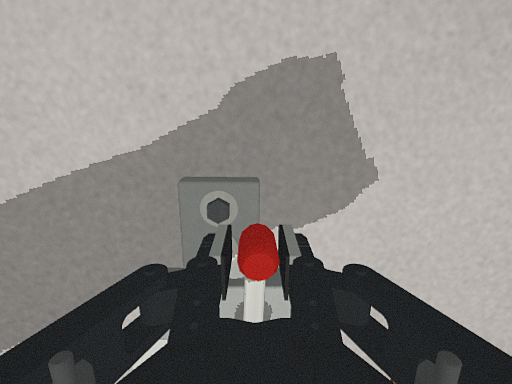

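>>> {"fn": "servo_tool", "kwargs": {
  "moves": [
    [[0,0,0,0,-0.25,0,2.6],[0,0,0,0,0,0,2.6],[0,0,0,0,0,0,3.6],[0,0,0,0,0,0,3.6],[0,0,0,0,0,-2,3.6],[0,0,0,0,0,-4,3.6],[0,0,0,0,0,-4,3.6],[0,0,0,0,-3.8,-1,3.6],[0,0,0,0,-3.8,0,3.6],[0,0,0,0,-3.8,0,3.6],[0,0,0,0,-3.8,0,3.6],[0,0,0,0,-3.8,0,3.6]]
  ]
}}

```text
time: 29.0
ee_pos: [0.4806, 0.1819, 0.179]
tcp_rot: [179.1, -0.2, 76.5]
wrist_force: [-0.4, 1.2, 1.2]
opening: 0.036
```

>>> {"fn": "servo_tool", "kwargs": {
  "moves": [
    [[0,0,0,0,-3,0,3.6],[0,0,0,0,-2,0,3.6],[0,0,0,0,0,0,3.6],[0,0,0,0,0,0,3.6]]
  ]
}}

```text
time: 29.33
ee_pos: [0.4238, 0.1949, 0.1798]
tcp_rot: [179.0, -0.3, 76.7]
wrist_force: [0.1, 1.3, 0.7]
opening: 0.036
```

```bash
python3 - <<'E'
from k import *
st();top('top11')
im=imaging.camera('top');cv2.imwrite('pics/top11f.png',im);im=im.astype(int)
m=((im[...,2]>110)&(im[...,1]<60)&(im[...,0]<60)); ys,xs=np.nonzero(m[160:230,190:300]); print('knob px',xs.mean()+190,ys.mean()+160, onz('top',(xs.mean()+190,ys.mean()+160),.085))
E
```

```text
t 29.3333 [0.4238 0.1949 0.1798] [179.   -0.3  76.7] F [0.1 1.3 0.7] r 0.262 ang 148.3 open 0.036
knob px 210.95833333333334 175.70833333333334 [0.66612221 0.13166142 0.085     ]
```

View pics/top11.png

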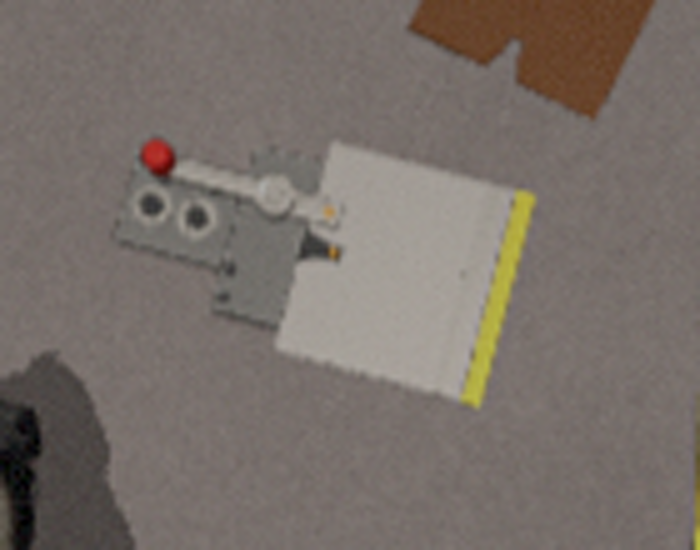

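View pics/top11f.png

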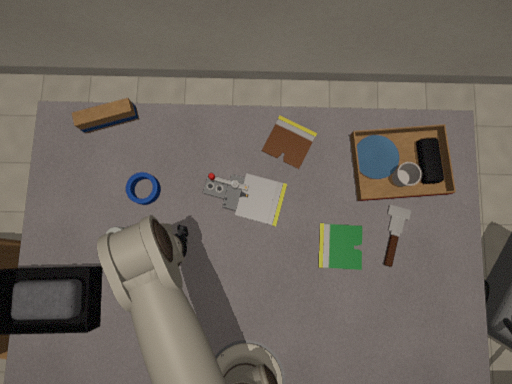

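The knob is back within 1 mm of its original locked position, the foot (328,212) is on the blade, and the blade is unmoved at the stop. The can is hidden under the arm here, so I check it in the scene view.

```bash
python3 -c "
from k import *
cv2.imwrite('pics/s12.png',imaging.camera('scene'))"
```

```text
(no output)
```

View pics/s12.png

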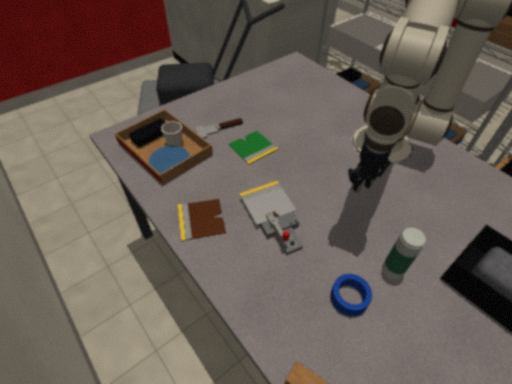

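The can (405,250), tape (351,295), putty knife (220,128) and both look-alikes are where they were, and the arm is clear of everything. I hand in the job.

```bash
python3 -c "
from workcell import bot
print(bot.job_done())"
```

```text
the job is handed in; nothing more can be done
None
```

The blade is fitted and clamped, and I handed the job in at about 29 s of the 72 s allowed.

**What I did:**
- I turned the lever to released and squared the blade by pushing the end of its guard.
- I then slid it home along the bed with a two-finger push on the guard, pressing it on the stop with about 33 N.
- Last, I turned the lever back to locked.

**Last checks:**
- **Blade:** with the lever still released, a close view showed the pin in the end of the notch. The rear edge lay along the stop to within 0.1°, with no visible gap. After locking, the top view showed the blade still there with its guard on.
- **Clamp:** the foot is over the blade beside the pin, and the knob is within 1 mm of where it stood when locked at the start. I judged the foot's hold from the images only; I had no way to measure its 4 N.
- **Bystanders:** the tape, can, putty knife and both look-alikes appear in the same places as at the start.

**Checks that disagreed:**
- My first nudge turned the lever about 4° past locked, so I brought it back.
- My first estimate of the holder's angle (77.3°) was about 1° high. After the final press the guard read 76.3°, and I put that down to this error because the rear edge lined up with the stop.

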